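# Change the pads of the brake rig

### The arm

A 6-joint arm with a two-finger parallel gripper is mounted at the origin on the work surface. World frame = base frame: x ahead of the robot, y to its left, z up, the work surface at z = 0. Lengths are in mm, angles in rad, forces in N, time in s.
With the tool pointing down it reaches from about 150 to 775 mm from the base axis. Payload 6.1 kg.
Tool frame: the origin (TCP) lies midway between the tips of the shut fingers; the grasp point (between the pads) lies 19 mm behind it (manip.grasp_offset is the distance from the TCP to the grasp point, in mm); z points along the fingers, y is the line along which they close (so a half turn about z gives the same grasp; the last joint's range is limited). The gripper opens to 85 mm and grips with 20 to 120 N. Pads are 22 mm wide; open, the fingers measure 114 mm over their backs; the gripper's body (76 mm by 85 mm) begins 54 mm behind the grasp point. The pads swing forward as they close: fully open they stand 13 mm farther back than shut.
Start: joints at [-1.144, 0.126, -0.04, 1.405, 0, 1.571], TCP at [217.321, -477.891, 231.295] pointing down, gripper open.
Joint ranges: [-2.72, 2.72], [-0.95, 1.95], [-1.27, 1.35], [-1.78, 2.02], [-1.46, 1.47], [-3.14, 3.14]. Speed limits (rad/s): [2.39, 2.39, 3.01, 3.14, 3.14, 3.14].

### API

Orientations are given as a 3x3 rotation matrix whose columns are the frame's x, y, z axes.
In Python, from plant import manip, get_image, spotter gives the robot as it stands. The module is installed in compiled form; this text tells all that it offers.
- The arm moves only by the tool carry_out, never from a script. Its argument "moves" is a list of rows, each an object with "travel": the shift along the tool's x, y, z scaled (see below), a list of three; "delta_rot": the turn, a rotation vector about the tool's x, y, z scaled (see below), a list of three; "claw": the opening, from 0 (shut) to 1 (fully open). A call has 1 to 12 rows; each row is the pose to reach, as a shift and turn from the pose commanded when the call began, along the tool's axes at that moment, turning the shorter way round; what a row does not reach only later rows make up. The controller multiplies each number of a shift by 25 cm and each number of a turn by 180 degrees. A row lasts 1/8 s, in which the tool goes at most 62.5 mm and 10.7 degrees, less where a joint would pass 70% of its speed; a pose out of reach is approached as far as the arm can. A call with a number of a shift or a turn outside -1 to 1 is refused whole. A call with a gripper value outside its range is refused whole. The fingers move at their own pace and stop on an object; "grip_force" is the grip in N (left out, the last holds). Time passes only in rows, so rows that repeat a pose let the fingers close. It gives the time, the measured TCP pose, the force, the opening and the grip force at its end, in the units of the state.
- manip.state(): the state, without advancing time (a new reading comes with each control period).
- get_image(name): name is "side" or "top" or "wrist"; returns a dict with "pixels" (480x640x3 uint8, red, green, blue), "K" (3x3 intrinsics, pixels), "dist" ([k1, k2, p1, p2, k3] as OpenCV has them; the pictures are not rectified), "R" (3x3) and "t" (3): a world point X has camera coordinates R X + t; the wrist camera has in their place "tool_from_camera" (4x4, takes a point from camera to tool coordinates, whose origin is the TCP and whose axes are the flange's). Camera axes: x right, y down, z forward; pixel columns grow to the right and rows downward; lengths in mm; the calibration is good to about 2 mm. A picture is of the moment at which its call begins: read the wrist's pose just before it. There is no depth.
- manip.sign_off(): hands the job in; it is judged then, once.
Trained networks look in a picture, given as the dict that the camera call returned (one of the last four; its "shot" number tells which), for a name from the list of things; names that differ only in an ending like _2 or _b are one class to them, and where a whole thing is asked for, a point or a joint stands for the part that bears it (a point fixed in the world has none). Each returns a list of dicts, best first, with "confidence" (0 to 1); they miss things now and then, are a little off and sometimes report something else, mostly with a low value. They report only what shows in the picture. A call takes as long as a camera call. They do not tell look-alikes from the thing itself.
- spotter.find_in(picture, label): "extent" ([left, top, width, height] as shares, 0 to 1, of the picture: columns of its width, rows of its height, round what is visible of it).
- spotter.cut_out(picture, label): "pixels" (480x640 bool, what is visible of it) and "extent" ([left, top, width, height] as shares, 0 to 1, of the picture: columns of its width, rows of its height, round what is visible of it).
The state is a dict: "clock": time; "qpos": joint angles; "joint_vel": joint speeds; "tau": joint torques, N m; "position": TCP position; "tcp_rot": TCP orientation; "ft_force": force on the tool from outside, world axes, zero at the start; "wrist_torque": the same for the moment, N m; "gripper_width": opening from 0.0 (shut) to 1.0 (fully open); "finger_force": force on a finger pad.
Only numpy, scipy, OpenCV 4.12 (cv2) and the standard library are available. Lean on these libraries where they do the work, as an engineer would, in place of code of your own. Each camera call takes 0.05 s, during which the arm holds its last target. There are 200 camera calls.

### The job

Change the pads of the brake rig. First, before any new pad goes in, turn the pulley by its rim until its yellow service mark faces the fixed red pointer, and let go; leave it so while you clear every worn copper-brown pad out of its carrier into the grey scrap tray and press every new green-backed pad that is laid out, black side up, into a carrier of its own until its ears have snapped under the spring clips and it sits flat. Only then turn the pulley clockwise on to its blue run mark, so that this faces the pointer, let go, and leave the tins, tapes and tools where they are.

Things in the scene. Friction and masses are not known exactly. Their poses are not given: they have to be found in the camera images.
- new1: New brake pad, 250 g, lying lining up. Green steel plate 84 x 46 x 7 mm, with an ear 13 mm long, 12 mm wide in the middle of each end (110 mm over the ears); on it a black lining 72 x 46 x 9 mm: 16 mm high in all, gripped across its 46 mm width. Origin: centre of the underside; x along the length, z up out of the lining. Same either way round. Two or three are present (None if absent).
- new2: New brake pad, 250 g, lying lining up. Green steel plate 84 x 46 x 7 mm, with an ear 13 mm long, 12 mm wide in the middle of each end (110 mm over the ears); on it a black lining 72 x 46 x 9 mm: 16 mm high in all, gripped across its 46 mm width. Origin: centre of the underside; x along the length, z up out of the lining. Same either way round. Two or three are present (None if absent).
- new3: New brake pad, 250 g, lying lining up. Green steel plate 84 x 46 x 7 mm, with an ear 13 mm long, 12 mm wide in the middle of each end (110 mm over the ears); on it a black lining 72 x 46 x 9 mm: 16 mm high in all, gripped across its 46 mm width. Origin: centre of the underside; x along the length, z up out of the lining. Same either way round. Two or three are present (None if absent).
- worn1: Worn brake pad, 180 g, copper-brown plate, reddish lining: plate 84 x 46 mm, 110 mm over the ears, like a new one, but 11 mm high in all and ears only 7 mm wide, so it lies loose between the clips and lifts straight out. Starts flat in a carrier. Origin: centre of the underside; x along the length, z up. Two or three are present (None if absent).
- worn2: Worn brake pad, 180 g, copper-brown plate, reddish lining: plate 84 x 46 mm, 110 mm over the ears, like a new one, but 11 mm high in all and ears only 7 mm wide, so it lies loose between the clips and lifts straight out. Starts flat in a carrier. Origin: centre of the underside; x along the length, z up. Two or three are present (None if absent).
- worn3: Worn brake pad, 180 g, copper-brown plate, reddish lining: plate 84 x 46 mm, 110 mm over the ears, like a new one, but 11 mm high in all and ears only 7 mm wide, so it lies loose between the clips and lifts straight out. Starts flat in a carrier. Origin: centre of the underside; x along the length, z up. Two or three are present (None if absent).
- seat1 (a point): Seat point of a carrier (on the rig's -y side): middle of the top of its bar, 34 mm above the bench, where a pad's underside centre comes to lie; x along the carrier (the pad's length), z up. All three alike. A slot for an ear lies 44 to 56 mm from it at either end, open above, between two steel cheeks 16 mm apart and 16 mm higher than the bar.
- seat2 (a point): Seat point of a carrier (the middle one): middle of the top of its bar, 34 mm above the bench, where a pad's underside centre comes to lie; x along the carrier (the pad's length), z up. All three alike. Two brass leaf clips line each slot, 21 mm apart at their tops (27 mm above the bar), sloping in to 8 mm apart 9 mm above it.
- seat3 (a point): Seat point of a carrier (on the rig's +y side): middle of the top of its bar, 34 mm above the bench, where a pad's underside centre comes to lie; x along the carrier (the pad's length), z up. All three alike. A pad needs about 8 N to spread its four clips (its weight is not enough) and snaps under them in the last 3 mm; then it cannot be lifted out.
- rig: The brake rig, fixed: blue plate 160 x 300 x 8 mm with three like carriers 100 mm apart along its y axis, each lengthwise along its x axis. A carrier's bar is 124 mm long, 30 mm wide, 26 mm high: narrower than a pad, so fingers gripping a pad's sides pass beside it. Origin: centre of the underside.
- tray: Grey open scrap tray, fixed, 200 mm (its x) x 220 mm (its y), 40 mm high, walls and floor 5 mm. Origin: centre of the underside, on the bench.
- stand: Fixed blue stand under the pulley; origin on the bench under the pulley's axis, its x axis points from that axis to the red pointer. The pointer and its 16 mm post stand 90 to 125 mm from the axis, up to 50 mm above the bench, 10 mm below the rim's top.
- pulley_top (a point): Point on the pulley's upright axis at the height of the rim's top edge, 60 mm above the bench. The aluminium pulley is an open cup 160 mm across outside, 36 mm high; rim wall 10 mm thick, 26 mm deep inside; a hub 40 mm across stands 14 mm above the inner floor. It can be pinched across the rim wall from above, one finger inside.
- pointer (a point): Tip of the red pointer, 90 mm from the pulley's axis, 50 mm above the bench.
- run_mark (a point): The blue run mark on top of the rim, 75 mm from the axis, 1.6 rad counter-clockwise of the yellow one.
- mark (a point): The yellow service mark on top of the pulley's rim, 75 mm from the axis (middle of the rim's thickness).
- pulley (a joint): Turning of the pulley: 0 when the yellow mark faces the pointer, -1.6 when the blue one does, growing counter-clockwise seen from above, stops at -3.1 and 3.1 rad. Starts at 0.7 to 2.2 rad. It turns with a friction of about 0.15 N m and stays where it is left.
- tin_a: Blue tin with a red cap, 80 mm across, 170 mm high; a bystander, leave it. Origin: under its middle.
- tin_b: Blue tin, 80 mm across, 150 mm high; a bystander, leave it. Origin: under its middle.
- tape_a: Green roll of tape, 100 mm across, 22 mm high; a bystander, leave it. Origin: under its middle.
- tape_b: White roll of tape, 84 mm across, 18 mm high; a bystander, leave it. Origin: under its middle.
- cutter: Black and yellow utility cutter, 140 mm long, 18 mm high; a bystander, leave it. Origin: under its middle.
- wrench: Steel wrench lying on the bench; a bystander, leave it. Origin: under its middle.
- cap: Loose red cap, 44 mm across, 24 mm high; a bystander, leave it. Origin: under its middle.
There are look-alikes about, which are no part of the job. What is shaped like the new2 but purple or turquoise is not meant.

How it is judged (in metres and radians):
On the way, in this order (a step that is already met when the one before it is completed fails the run):
1. the pulley's mark faces the pointer and the pulley has been let go, before any new pad sits in a carrier (value of joint pulley between -0.08 and 0.08 rad and velocity of joint pulley between -0.05 and 0.05 rad/s and contact force between the fingers and stand below 0.3 N and not ((horizontal distance between new1 and seat1 below 0.006 m and z of new1 in the frame of seat1 between -0.004 and 0.003 m and angle between the x axis of new1 and the x axis of seat1, either way round below 0.06 rad and angle between new1's own z axis and vertical below 0.04 rad) or (horizontal distance between new1 and seat2 below 0.006 m and z of new1 in the frame of seat2 between -0.004 and 0.003 m and angle between the x axis of new1 and the x axis of seat2, either way round below 0.06 rad and angle between new1's own z axis and vertical below 0.04 rad) or (horizontal distance between new1 and seat3 below 0.006 m and z of new1 in the frame of seat3 between -0.004 and 0.003 m and angle between the x axis of new1 and the x axis of seat3, either way round below 0.06 rad and angle between new1's own z axis and vertical below 0.04 rad)) and not ((horizontal distance between new2 and seat1 below 0.006 m and z of new2 in the frame of seat1 between -0.004 and 0.003 m and angle between the x axis of new2 and the x axis of seat1, either way round below 0.06 rad and angle between new2's own z axis and vertical below 0.04 rad) or (horizontal distance between new2 and seat2 below 0.006 m and z of new2 in the frame of seat2 between -0.004 and 0.003 m and angle between the x axis of new2 and the x axis of seat2, either way round below 0.06 rad and angle between new2's own z axis and vertical below 0.04 rad) or (horizontal distance between new2 and seat3 below 0.006 m and z of new2 in the frame of seat3 between -0.004 and 0.003 m and angle between the x axis of new2 and the x axis of seat3, either way round below 0.06 rad and angle between new2's own z axis and vertical below 0.04 rad)) and not ((horizontal distance between new3 and seat1 below 0.006 m and z of new3 in the frame of seat1 between -0.004 and 0.003 m and angle between the x axis of new3 and the x axis of seat1, either way round below 0.06 rad and angle between new3's own z axis and vertical below 0.04 rad) or (horizontal distance between new3 and seat2 below 0.006 m and z of new3 in the frame of seat2 between -0.004 and 0.003 m and angle between the x axis of new3 and the x axis of seat2, either way round below 0.06 rad and angle between new3's own z axis and vertical below 0.04 rad) or (horizontal distance between new3 and seat3 below 0.006 m and z of new3 in the frame of seat3 between -0.004 and 0.003 m and angle between the x axis of new3 and the x axis of seat3, either way round below 0.06 rad and angle between new3's own z axis and vertical below 0.04 rad))), for 0.3 s.
2. with the pulley still on its service mark, all worn pads are in the tray and all new pads sit in carriers (value of joint pulley between -0.08 and 0.08 rad and ((horizontal distance between new1 and seat1 below 0.006 m and z of new1 in the frame of seat1 between -0.004 and 0.003 m and angle between the x axis of new1 and the x axis of seat1, either way round below 0.06 rad and angle between new1's own z axis and vertical below 0.04 rad) or (horizontal distance between new1 and seat2 below 0.006 m and z of new1 in the frame of seat2 between -0.004 and 0.003 m and angle between the x axis of new1 and the x axis of seat2, either way round below 0.06 rad and angle between new1's own z axis and vertical below 0.04 rad) or (horizontal distance between new1 and seat3 below 0.006 m and z of new1 in the frame of seat3 between -0.004 and 0.003 m and angle between the x axis of new1 and the x axis of seat3, either way round below 0.06 rad and angle between new1's own z axis and vertical below 0.04 rad)) and ((horizontal distance between new2 and seat1 below 0.006 m and z of new2 in the frame of seat1 between -0.004 and 0.003 m and angle between the x axis of new2 and the x axis of seat1, either way round below 0.06 rad and angle between new2's own z axis and vertical below 0.04 rad) or (horizontal distance between new2 and seat2 below 0.006 m and z of new2 in the frame of seat2 between -0.004 and 0.003 m and angle between the x axis of new2 and the x axis of seat2, either way round below 0.06 rad and angle between new2's own z axis and vertical below 0.04 rad) or (horizontal distance between new2 and seat3 below 0.006 m and z of new2 in the frame of seat3 between -0.004 and 0.003 m and angle between the x axis of new2 and the x axis of seat3, either way round below 0.06 rad and angle between new2's own z axis and vertical below 0.04 rad)) and ((horizontal distance between new3 and seat1 below 0.006 m and z of new3 in the frame of seat1 between -0.004 and 0.003 m and angle between the x axis of new3 and the x axis of seat1, either way round below 0.06 rad and angle between new3's own z axis and vertical below 0.04 rad) or (horizontal distance between new3 and seat2 below 0.006 m and z of new3 in the frame of seat2 between -0.004 and 0.003 m and angle between the x axis of new3 and the x axis of seat2, either way round below 0.06 rad and angle between new3's own z axis and vertical below 0.04 rad) or (horizontal distance between new3 and seat3 below 0.006 m and z of new3 in the frame of seat3 between -0.004 and 0.003 m and angle between the x axis of new3 and the x axis of seat3, either way round below 0.06 rad and angle between new3's own z axis and vertical below 0.04 rad)) and x of worn1 in the frame of tray between -0.09 and 0.09 m and y of worn1 in the frame of tray between -0.1 and 0.1 m and height (world z) of each of worn1, worn2, worn3 below 0.04 m and linear speed of each of worn1, worn2, worn3 below 0.02 m/s and x of worn2 in the frame of tray between -0.09 and 0.09 m and y of worn2 in the frame of tray between -0.1 and 0.1 m and x of worn3 in the frame of tray between -0.09 and 0.09 m and y of worn3 in the frame of tray between -0.1 and 0.1 m), for 0.2 s.
At the end, for the whole second after the job is handed in: blue mark within 0.08 rad of the pointer; each new pad in a carrier: origin within 6 mm sideways of the seat point, under 3 mm above it, long axis within 0.06 rad, level within 0.04 rad, lining up; worn pads at rest in the tray (within 90 mm in x, 100 mm in y of its middle, below 40 mm) (value of joint pulley between -1.68 and -1.52 rad and ((horizontal distance between new1 and seat1 below 0.006 m and z of new1 in the frame of seat1 between -0.004 and 0.003 m and angle between the x axis of new1 and the x axis of seat1, either way round below 0.06 rad and angle between new1's own z axis and vertical below 0.04 rad) or (horizontal distance between new1 and seat2 below 0.006 m and z of new1 in the frame of seat2 between -0.004 and 0.003 m and angle between the x axis of new1 and the x axis of seat2, either way round below 0.06 rad and angle between new1's own z axis and vertical below 0.04 rad) or (horizontal distance between new1 and seat3 below 0.006 m and z of new1 in the frame of seat3 between -0.004 and 0.003 m and angle between the x axis of new1 and the x axis of seat3, either way round below 0.06 rad and angle between new1's own z axis and vertical below 0.04 rad)) and ((horizontal distance between new2 and seat1 below 0.006 m and z of new2 in the frame of seat1 between -0.004 and 0.003 m and angle between the x axis of new2 and the x axis of seat1, either way round below 0.06 rad and angle between new2's own z axis and vertical below 0.04 rad) or (horizontal distance between new2 and seat2 below 0.006 m and z of new2 in the frame of seat2 between -0.004 and 0.003 m and angle between the x axis of new2 and the x axis of seat2, either way round below 0.06 rad and angle between new2's own z axis and vertical below 0.04 rad) or (horizontal distance between new2 and seat3 below 0.006 m and z of new2 in the frame of seat3 between -0.004 and 0.003 m and angle between the x axis of new2 and the x axis of seat3, either way round below 0.06 rad and angle between new2's own z axis and vertical below 0.04 rad)) and ((horizontal distance between new3 and seat1 below 0.006 m and z of new3 in the frame of seat1 between -0.004 and 0.003 m and angle between the x axis of new3 and the x axis of seat1, either way round below 0.06 rad and angle between new3's own z axis and vertical below 0.04 rad) or (horizontal distance between new3 and seat2 below 0.006 m and z of new3 in the frame of seat2 between -0.004 and 0.003 m and angle between the x axis of new3 and the x axis of seat2, either way round below 0.06 rad and angle between new3's own z axis and vertical below 0.04 rad) or (horizontal distance between new3 and seat3 below 0.006 m and z of new3 in the frame of seat3 between -0.004 and 0.003 m and angle between the x axis of new3 and the x axis of seat3, either way round below 0.06 rad and angle between new3's own z axis and vertical below 0.04 rad)) and x of worn1 in the frame of tray between -0.09 and 0.09 m and y of worn1 in the frame of tray between -0.1 and 0.1 m and height (world z) of each of worn1, worn2, worn3 below 0.04 m and linear speed of each of worn1, worn2, worn3 below 0.02 m/s and x of worn2 in the frame of tray between -0.09 and 0.09 m and y of worn2 in the frame of tray between -0.1 and 0.1 m and x of worn3 in the frame of tray between -0.09 and 0.09 m and y of worn3 in the frame of tray between -0.1 and 0.1 m); the robot touches nothing.
It fails at once if a tin, tape roll, tool or cap standing about is shifted by more than 40 mm (distance of any of tin_a, tin_b, tape_a, tape_b, cutter, wrench, cap from where it was at the start of the episode above 0.04 m).
Of worn1, worn2, worn3 only 2 to 3 are there at a start; the rules pass over those that are not, and their reading is None.
Of new1, new2, new3 only 2 to 3 are there at a start; the rules pass over those that are not, and their reading is None.
At some moment in a run one of new1, new2, new3 may be knocked a few centimetres aside while the robot is not near it.
Once in a run the grip may slacken for a moment while it holds something.
It also fails if it takes over 210 s, if anything falls off the work surface, if the arm or the gripper's body presses on something with over 40 N, if the wrist force passes 120 N, or if a joint passes its speed limit or range.

## Working session

There is one attempt and no reset: what is moved stays moved. The work goes in short steps, Python scripts to look and compute and a tool call to move; the robot and the scene stay as the last step left them, time stands still between calls to the robot, and variables do not carry over. Pictures are saved under pics/ and viewed, at most 14 in all, crops included, and the job is handed in when it is done.

Besides the shell and the picture viewer there is one more tool, called by a JSON object that holds its "fn" and its "kwargs", one argument or row to a line. carry_out: Moves the arm, as the interface text tells. Shifts and turns lie within -1 to 1; 1 stands for 25 cm of shift or 180 degrees of turn. Its arguments: {"type":"object","properties":{"moves":{"type":"array","items":{"type":"object","properties":{"travel":{"type":"array","items":{"type":"number"}},"delta_rot":{"type":"array","items":{"type":"number"}},"claw":{"type":"number"}}}},"grip_force":{"type":"number"}},"required":["moves"]}

```bash
mkdir -p pics; ls
python3 - <<'E'
from plant import manip,get_image,spotter
import cv2,numpy as np
s=manip.state();print({k:np.round(v,3).tolist() for k,v in s.items()})
for n in("top","side"):
    p=get_image(n);cv2.imwrite(f"pics/{n}0.png",p["pixels"][:,:,::-1])
    print(n,p["K"],p["dist"],p["R"],p["t"])
    for l in("new1","worn1","rig","tray","stand","pulley","mark","run_mark","pointer","tin_a"):
        for r in spotter.find_in(p,l)[:4]:
            e=np.array(r["extent"])*[640,480,640,480];print(l,round(r["confidence"],2),e.round())
E
```

```text
pics
{'clock': 0.0, 'qpos': [-1.144, 0.126, -0.041, 1.405, -0.0, 1.571], 'joint_vel': [0.0, -0.0, -0.001, -0.0, -0.001, 0.002], 'tau': [-0.0, -43.591, 35.292, 0.017, 0.0, 0.0], 'position': [217.157, -477.556, 230.55], 'tcp_rot': [[0.91, 0.414, -0.001], [0.414, -0.91, 0.001], [-0.0, -0.002, -1.0]], 'ft_force': [0.97, 0.024, 0.043], 'wrist_torque': [0.014, -0.041, -0.038], 'finger_force': 0.0, 'gripper_width': 0.999}
top [[580.8822429    0.         320.08136745]
 [  0.         580.8822429  239.9622809 ]
 [  0.           0.           1.        ]] [0.06214283 0.         0.         0.         0.        ] [[-0.01246534 -0.99988115 -0.00907176]
 [-0.99823518  0.0129706  -0.05795081]
 [ 0.05806159  0.00833338 -0.99827822]] [   6.08022066  539.16091091 1454.95828668]
new1 0.97 [198. 346.  33.  33.]
new1 0.94 [216. 275.  48.  23.]
new1 0.82 [471. 318.  44.  28.]
new1 0.77 [364. 263.  44.  27.]
worn1 0.93 [274. 183.  21.  36.]
worn1 0.69 [354. 187.  20.  40.]
rig 0.89 [266. 171. 121.  70.]
tray 0.73 [424. 201. 100.  91.]
stand 0.59 [160. 171.  67.  83.]
pulley 0.86 [162. 187.  63.  66.]
pulley 
[... 678 characters left out ...]
[ 452.34857048  196.55532865 1008.04288968]
new1 0.73 [317. 249.  33.  26.]
new1 0.64 [346. 208.  28.  23.]
new1 0.63 [289. 293.  35.  35.]
new1 0.62 [429. 212.  25.  22.]
worn1 0.73 [286. 196.  28.  17.]
worn1 0.71 [243. 232.  34.  22.]
rig 0.96 [223. 194. 106.  83.]
tray 0.75 [325. 146.  80.  59.]
tray 0.55 [161. 276.  96.  65.]
tray 0.41 [345. 209.  31.  22.]
stand 0.78 [162. 274.  92.  65.]
stand 0.44 [315. 247.  34.  29.]
pulley 0.85 [182. 276.  71.  62.]
mark 0.64 [181. 276.  75.  66.]
mark 0.17 [326. 145.  81.  59.]
run_mark 0.88 [181. 275.  73.  66.]
pointer 0.69 [159. 276.  96.  65.]
pointer 0.68 [375. 226.  32.  31.]
tin_a 0.79 [271. 135.  26.  51.]
tin_a 0.37 [181. 277.  76.  66.]
```

Run:
```python
import cv2
a=cv2.imread("pics/top0.png");cv2.imwrite("pics/topc.png",cv2.resize(a[110:400,140:540],(800,580),interpolation=cv2.INTER_CUBIC))
```

```text
(no output)
```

View pics/topc.png

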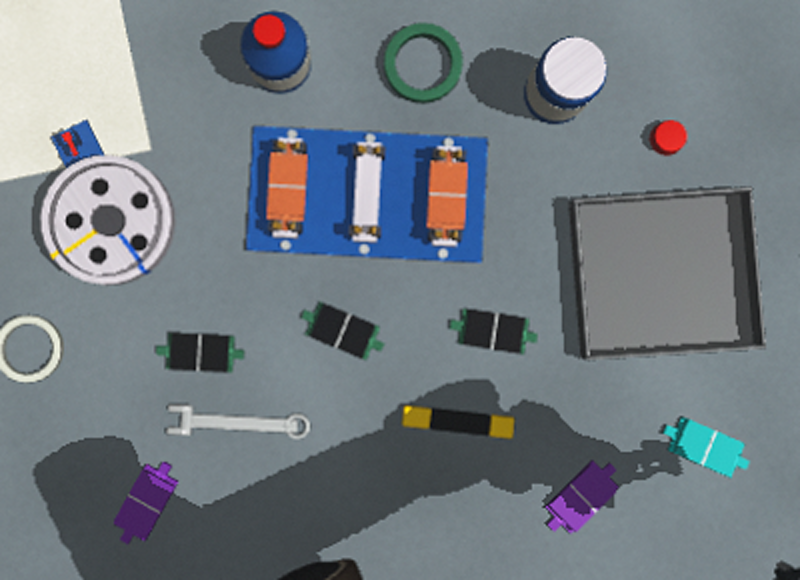

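View pics/side0.png

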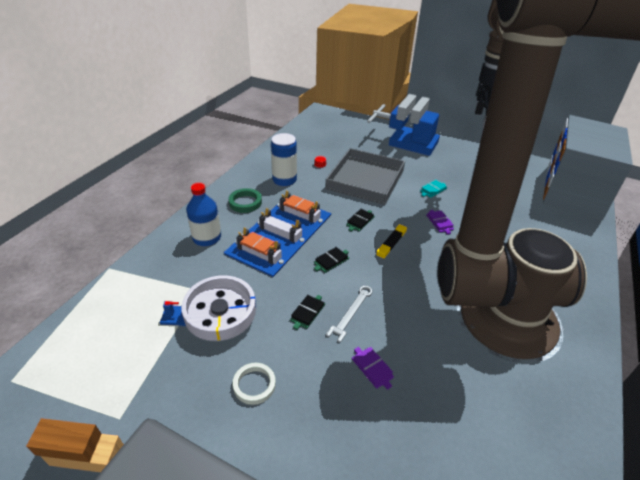

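The top view (crop, full px = 140+x/2, 110+y/2) shows these candidates:
- **New pads:** three black pads with green ears at full px (240,286), (311,275) and (386,275). These fit.
- **Look-alikes:** purple pads at (212,361) and (431,358), and a turquoise one at (493,333). I exclude these.
- **Worn pads:** orange ones in the outer carriers at (283,203) and (363,205). The middle carrier is empty.
- **Pulley:** at (193,220). The yellow mark points lower left, the blue lower right, and the pointer is at the upper left.

Next I compute positions from both views.

```bash
cat > h.py <<'E'
from plant import manip,get_image,spotter
import cv2,numpy as np
from scipy.spatial.transform import Rotation as Ro
def snap(n,save=None):
    s=manip.state();p=get_image(n)
    if n=="wrist":
        T=np.asarray(p["tool_from_camera"]);Rt=np.array(s["tcp_rot"])
        Rwc=Rt@T[:3,:3];p["C"]=Rt@T[:3,3]+np.array(s["position"]);p["Rwc"]=Rwc
    else:
        p["Rwc"]=np.array(p["R"]).T;p["C"]=-p["Rwc"]@np.array(p["t"])
    p["K"]=np.array(p["K"]);p["dist"]=np.array(p["dist"])
    if save:cv2.imwrite(f"pics/{save}.png",p["pixels"][:,:,::-1])
    return p
def rays(p,uv):
    n=cv2.undistortPoints(np.array(uv,float).reshape(-1,1,2),p["K"],p["dist"]).reshape(-1,2)
    return np.c_[n,np.ones(len(n))]@p["Rwc"].T
def plane(p,uv,z):
    d=rays(p,uv);return p["C"]+d*((z-p["C"][2])/d[:,2])[:,None]
def tri(p1,uv1,p2,uv2):
    d1,d2=rays(p1,[uv1])[0],rays(p2,[uv2])[0]
    A=np.c_[d1,-d2];k=np.linalg.lstsq(A,p2["C"]-p1["C"],rcond=None)[0]
    a,b=p1["C"]+k[0]*d1,p2["C"]+k[1]*d2
    return (a+b)/2,np.linalg.norm(a-b)
def proj(p,X):
    R=p["Rwc"].T;return cv2.projectPoints(np.array(X,float).reshape(-1,3),cv2.Rodrigues(R)[0],-R@p["C"],p["K"],p["dist"])[0].reshape(-1,2)
def rect(m):
    c=max(cv2.findContours(m.astype(np.uint8),0,cv2.CHAIN_APPROX_NONE)[0],key=cv2.contourArea);return c[:,0,:]
def Rd(phi):
    c,s=np.cos(phi),np.sin(phi);return np.array([[-s,c,0],[c,s,0],[0,0,-1.]])
def go(*targets):
    """targets: (x,y,z,phi_deg) world tcp -> scaled rows from the present pose"""
    s=manip.state();P=np.array(s["position"]);R=np.array(s["tcp_rot"])
    for x,y,z,ph in targets:
        t=R.T@(np.array([x,y,z])-P)/250
        v=Ro.from_matrix(R.T@Rd(np.radians(ph))).as_rotvec()/np.pi
        print((x,y,z,ph),"travel",t.round(3).tolist(),"rot",v.round(3).tolist(),"rows",round(max(np.linalg.norm(t)*4,np.linalg.norm(v)*180/10.7),1))
def st():
    s=manip.state();R=np.array(s["tcp_rot"]);print("t",round(s["clock"],2),"pos",np.round(s["position"],1),"phi",np.degrees(np.arctan2(R[1,1],R[0,1])).round(2),"q",np.round(s["qpos"],2),"w",round(s["gripper_width"],3),"F",np.round(s["ft_force"],1))
E
python3 - <<'E'
from h import *
t=snap("top");s=snap("side")
T={};S={}
def col(p,lo,hi): 
    h=cv2.cvtColor(p["pixels"],cv2.COLOR_RGB2HSV);return cv2.inRange(h,lo,hi)
for n,p in(("top",t),("side",s)):
    for nm,lo,hi in(("orange",(4,130,120),(16,255,255)),("yellow",(22,120,120),(34,255,255)),("red",(0,170,120),(3,255,255)),("blue",(108,190,120),(122,255,255))):
        m=col(p,lo,hi);k,_,stt,c=cv2.connectedComponentsWithStats(m)
        for i in range(1,k):
            if stt[i,4]>12: print(n,nm,stt[i,4],c[i].round(1),plane(p,[c[i]],{"orange":45}.get(nm,60))[0].round(0))
    for l in("new1","worn1"):
        for r in spotter.cut_out(p,l)[:6]:
            c=rect(r["pixels"]);b=cv2.minAreaRect(c);print(n,l,round(r["confidence"],2),np.round(b[0],1),np.round(b[1],1),round(b[2]),plane(p,[b[0]],12 if l=="new1" else 45)[0].round(1))
print(proj(t,[[600,0,0],[0,0,0]]))
w=snap("wrist","w0");print(w["K"],w["dist"],w["tool_from_camera"])
E
```

```text
top orange 848 [ 34.1 201. ] [643. 703.  45.]
top orange 286 [283.4 193.5] [655.  89.  45.]
top orange 286 [363.5 197.7] [ 641. -110.   45.]
top orange 299 [282.4 212.1] [608.  92.  45.]
top orange 297 [362.5 216.3] [ 595. -107.   45.]
top orange 20 [  5.2 474.7] [-11. 753.  45.]
top yellow 42 [179.8 230.4] [565. 343.  60.]
top yellow 125 [348.  318.2] [345. -67.  60.]
top yellow 114 [390.7 323.2] [ 332. -170.   60.]
top red 177 [274.1 125. ] [823. 109.  60.]
top red 192 [474.9 177.6] [ 685. -383.   60.]
top red 29 [174.8 181.1] [687. 355.  60.]
top red 13 [ 12.4 475.6] [ -9. 729.  60.]
top blue 14 [290.9 129.1] [813.  68.  60.]
top blue 13 [287.8 134.8] [798.  76.  60.]
top blue 93 [272.1 178.7] [690. 115.  60.]
top blue 1145 [302.3 206.9] [619.  42.  60.]
top blue 1070 [339.5 209.5] [611. -50.  60.]
top blue 536 [375.7 211. ] [ 606. -139.   60.]
top blue 27 [266.3 202.4] [631. 130.  60.]
top blue 132 [270.1 228.2] [567. 121.  60.]
top blue 17 [204.2 232.9] [558. 283.  60.]
top blue 283 [622.  237.2] [ 534. -727.   60.]
top blue 62 [586.7 255.9] [ 490. -643.   60.]
top blue 14 [608.
[... 2064 characters left out ...]
[440.7 221.1] [29.  15.3] 51 [ 235.2 -265.6   12. ]
side worn1 0.85 [256.7 242.4] [31.4 15.8] 22 [630.   95.7  45. ]
side worn1 0.55 [276.3 232.9] [ 55.4 100.4] 42 [605.1  39.2  45. ]
[[319.5358396  216.65120481]
 [322.52957194 457.05574511]]
[[355.02167559   0.         319.97954979]
 [  0.         355.02167559 236.85122214]
 [  0.           0.           1.        ]] [-0.05215998  0.          0.          0.          0.        ] [[ 2.88734641e-04 -9.64100856e-01 -2.65536168e-01  6.92435028e+01]
 [ 9.99999772e-01  1.16372430e-04  6.64842827e-04  1.41730700e+00]
 [-6.10074449e-04 -2.65536299e-01  9.64100670e-01 -1.42244077e+02]
 [ 0.00000000e+00  0.00000000e+00  0.00000000e+00  1.00000000e+00]]
```

```bash
cat >> h.py <<'E'
def chain(*calls,start=None):
    """calls: each a list of (x,y,z,phi) rows; each call starts where the last one ended"""
    s=manip.state();P=np.array(s["position"]);R=np.array(s["tcp_rot"])
    for c in calls:
        print("call")
        for x,y,z,ph in c:
            X=np.array([x,y,z],float);Q=Rd(np.radians(ph))
            t=R.T@(X-P)/250;v=Ro.from_matrix(R.T@Q).as_rotvec()/np.pi
            print(" ",np.round((x,y,z,ph),1).tolist(),"travel",t.round(3).tolist(),"rot",v.round(3).tolist(),"rows",round(max(np.linalg.norm(t)*4,np.linalg.norm(v)*180/10.7),1), "!!" if abs(t).max()>1 else "")
        P,R=X,Q
E
python3 -c "
from h import *
chain([(340,-250,230,-40)],[(450,-20,230,-10)],[(540,200,220,20)],[(580,314,215,30)])"
```

```text
call
  [340, -250, 230, -40] travel [0.824, -0.627, 0.005] rot [-0.0, 0.0, -0.142] rows 4.1 
call
  [450, -20, 230, -10] travel [0.988, -0.254, 0.0] rot [0.0, 0.0, -0.167] rows 4.1 
call
  [540, 200, 220, 20] travel [0.929, 0.202, 0.04] rot [0.0, 0.0, -0.167] rows 3.8 
call
  [580, 314, 215, 30] travel [0.374, 0.306, 0.02] rot [0.0, 0.0, -0.056] rows 1.9
```

{"fn": "carry_out", "kwargs": {
  "moves": [
    {"travel":[0.824,-0.627,0.005],"delta_rot":[0,0,-0.142],"claw":0.5},
    {"travel":[0.824,-0.627,0.005],"delta_rot":[0,0,-0.142],"claw":0.5},
    {"travel":[0.824,-0.627,0.005],"delta_rot":[0,0,-0.142],"claw":0.5},
    {"travel":[0.824,-0.627,0.005],"delta_rot":[0,0,-0.142],"claw":0.5},
    {"travel":[0.824,-0.627,0.005],"delta_rot":[0,0,-0.142],"claw":0.5}
  ]
}}

```text
clock: 2.08
position: [341.1, -247.1, 230.4]
tcp_rot: [[0.638, 0.77, 0.001], [0.77, -0.638, -0.0], [0.0, 0.001, -1.0]]
ft_force: [0.4, -0.7, 1.3]
gripper_width: 0.499
finger_force: 0.0
```

{"fn": "carry_out", "kwargs": {
  "moves": [
    {"travel":[0.988,-0.254,0],"delta_rot":[0,0,-0.167],"claw":0.5},
    {"travel":[0.988,-0.254,0],"delta_rot":[0,0,-0.167],"claw":0.5},
    {"travel":[0.988,-0.254,0],"delta_rot":[0,0,-0.167],"claw":0.5},
    {"travel":[0.988,-0.254,0],"delta_rot":[0,0,-0.167],"claw":0.5},
    {"travel":[0.988,-0.254,0],"delta_rot":[0,0,-0.167],"claw":0.5}
  ]
}}

```text
clock: 2.7
position: [451.3, -17.4, 229.7]
tcp_rot: [[0.167, 0.986, -0.0], [0.986, -0.167, 0.0], [0.0, -0.0, -1.0]]
ft_force: [-0.8, -0.6, -0.6]
gripper_width: 0.495
finger_force: 0.0
```

{"fn": "carry_out", "kwargs": {
  "moves": [
    {"travel":[0.929,0.202,0.04],"delta_rot":[0,0,-0.167],"claw":0.5},
    {"travel":[0.929,0.202,0.04],"delta_rot":[0,0,-0.167],"claw":0.5},
    {"travel":[0.929,0.202,0.04],"delta_rot":[0,0,-0.167],"claw":0.5},
    {"travel":[0.929,0.202,0.04],"delta_rot":[0,0,-0.167],"claw":0.5},
    {"travel":[0.929,0.202,0.04],"delta_rot":[0,0,-0.167],"claw":0.5}
  ]
}}

```text
clock: 3.32
position: [541.0, 201.3, 218.6]
tcp_rot: [[-0.346, 0.938, -0.001], [0.938, 0.346, -0.001], [-0.0, -0.002, -1.0]]
ft_force: [-1.1, -0.1, 0.1]
gripper_width: 0.501
finger_force: 0.0
```

{"fn": "carry_out", "kwargs": {
  "moves": [
    {"travel":[0.374,0.306,0.02],"delta_rot":[0,0,-0.056],"claw":0.5},
    {"travel":[0.374,0.306,0.02],"delta_rot":[0,0,-0.056],"claw":0.5},
    {"travel":[0.374,0.306,0.02],"delta_rot":[0,0,-0.056],"claw":0.5},
    {"travel":[0.374,0.306,0.02],"delta_rot":[0,0,-0.056],"claw":0.5}
  ]
}}

```text
clock: 3.82
position: [579.8, 312.5, 214.8]
tcp_rot: [[-0.502, 0.865, -0.001], [0.865, 0.502, -0.001], [-0.001, -0.001, -1.0]]
ft_force: [0.4, 0.2, 0.6]
gripper_width: 0.499
finger_force: 0.0
```

Run:
```python
from h import *
st();w=snap("wrist","w1");st()
for l in("pulley","mark","run_mark","pointer","stand"):
    for r in spotter.cut_out(w,l)[:2]:
        c=rect(r["pixels"]);e=cv2.fitEllipse(c);print(l,round(r["confidence"],2),np.round(e[0],1),np.round(e[1],1),plane(w,[e[0]],60)[0].round(1))
```

```text
t 3.83 pos [579.8 312.5 214.8] phi 30.12 q [ 0.49  0.39  0.26  1.45 -0.    1.54] w 0.499 F [0.4 0.2 0.6]
t 3.88 pos [579.7 312.3 215.4] phi 30.09 q [ 0.49  0.39  0.26  1.45 -0.    1.54] w 0.497 F [ 0.8 -0.  -0.9]
pulley 0.85 [331.3 219.5] [175. 183.] [590.3 317.3  60. ]
mark 0.6 [331.2 219.6] [173.9 182.6] [590.3 317.1  60. ]
mark 0.27 [342.1 219.6] [168.3 217.4] [598.4 321.8  60. ]
run_mark 0.67 [331.2 219.6] [173.  181.5] [590.3 317.1  60. ]
pointer 0.58 [341.9 219.6] [169.1 217.5] [598.2 321.7  60. ]
stand 0.78 [342.1 219.3] [168.2 217. ] [598.2 322.   60. ]
stand 0.26 [331.3 219.6] [173.4 182.1] [590.3 317.2  60. ]
```

View pics/w1.png

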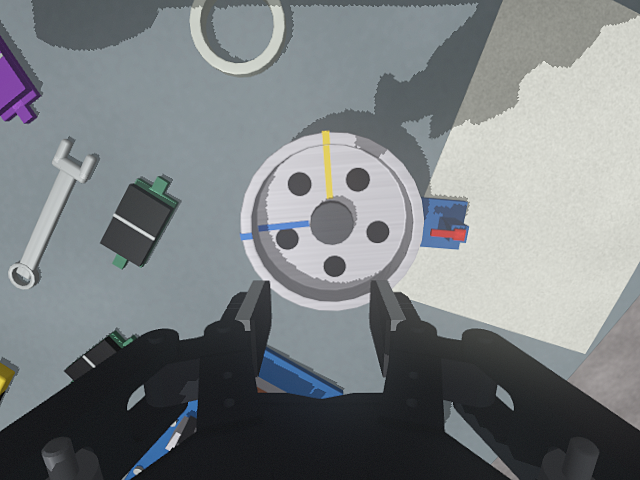

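The wrist view shows the pulley at about (331,219). Yellow is at (327,133), blue at (243,237), and the red pointer at (450,235), to the right. I'll fit the silhouette for the axis and then plan the turn.

```bash
cat >> h.py <<'E'
from scipy.optimize import least_squares
def axis(p,guess=(592,314)):
    r=max((r for r in spotter.cut_out(p,"pulley")),key=lambda r:r["confidence"]);c=rect(r["pixels"]).astype(np.float32)
    a=np.linspace(0,2*np.pi,90);
    def f(x):
        X=np.vstack([np.c_[x[0]+80*np.cos(a),x[1]+80*np.sin(a),0*a+z] for z in(24,60)])
        h=cv2.convexHull(proj(p,X).astype(np.float32))
        return [cv2.pointPolygonTest(h,(float(u),float(v)),True) for u,v in c]
    s=least_squares(f,guess,loss="soft_l1",diff_step=1e-3);return s.x,np.mean(np.abs(s.fun)),r["confidence"]
def marks(p,C):
    h=cv2.cvtColor(p["pixels"],cv2.COLOR_RGB2HSV);out={}
    for n,lo,hi,z,r0,r1 in(("yellow",(20,110,100),(34,255,255),60,71,80),("blue",(105,110,100),(122,255,255),60,71,79),("red",(0,150,100),(5,255,255),50,85,130)):
        v,u=np.nonzero(cv2.inRange(h,lo,hi));X=plane(p,np.c_[u,v],z)[:,:2]-C;r=np.hypot(*X.T);k=(r>r0)&(r<r1)
        if k.sum()>3:
            m=X[k].mean(0);out[n]=(np.degrees(np.arctan2(m[1],m[0])).round(1),int(k.sum()),X[k].mean(0).round(1).tolist(),r[k].min().round(1))
    return out
E
python3 - <<'E'
from h import *
for n in("wrist","top"):
    p=snap(n);C,e,cf=axis(p);print(n,C.round(1),e.round(2),cf);print(marks(p,C))
E
```

```text
wrist [594.1 311.6] 2.4 0.93
{'yellow': (np.float64(124.4), 74, [-42.7, 62.4], np.float64(71.3)), 'blue': (np.float64(-143.7), 52, [-60.4, -44.3], np.float64(71.1)), 'red': (np.float64(25.7), 208, [96.6, 46.5], np.float64(90.1))}
top [593.1 311.3] 4.45 0.79
{'yellow': (np.float64(125.0), 8, [-43.1, 61.5], np.float64(71.5)), 'blue': (np.float64(-130.3), 8, [-26.0, -30.7], np.float64(71.7)), 'red': (np.float64(26.0), 29, [95.2, 46.5], np.float64(90.1))}
```

Run:
```python
from h import *
p=snap("wrist");h=cv2.cvtColor(p["pixels"],cv2.COLOR_RGB2HSV);C=np.array([594,312.])
for n,lo,hi in(("yellow",(20,110,100),(34,255,255)),("blue",(105,110,100),(122,255,255))):
    v,u=np.nonzero(cv2.inRange(h,lo,hi));X=plane(p,np.c_[u,v],60)[:,:2]-C;r=np.hypot(*X.T)
    k=(r>60)&(r<90);print(n,np.sort(r[k])[-8:].round(1), X[k][np.argsort(r[k])[-4:]].mean(0).round(1))
# rim outline: bright low-saturation pixels, radial outer edge by direction
g=((h[...,1]<45)&(h[...,2]>150)).astype(np.uint8)
a=np.radians(np.arange(0,360,15))
for t in a:
    rr=np.arange(60,95,.5);uv=proj(p,np.c_[C[0]+rr*np.cos(t),C[1]+rr*np.sin(t),0*rr+60]).round().astype(int)
    ok=[g[v,u] if 0<=v<480 and 0<=u<640 else 0 for u,v in uv];L=p["pixels"][uv[:,1].clip(0,479),uv[:,0].clip(0,639)].astype(int).sum(1)//3
    print(int(np.degrees(t).round()),L[::4].tolist())
```

```text
yellow [79.6 79.7 79.7 79.8 79.8 79.9 80.  80. ] [-46.6  65. ]
blue [89.7 89.8 89.8 89.8 89.9 89.9 89.9 90. ] [73.7 48.6]
0 [209, 117, 121, 121, 108, 164, 201, 195, 198, 195, 213, 208, 205, 213, 211, 211, 212, 209]
15 [207, 156, 122, 128, 125, 218, 206, 202, 201, 188, 213, 214, 211, 213, 214, 207, 215, 210]
30 [198, 205, 124, 130, 130, 223, 203, 201, 199, 202, 121, 125, 127, 130, 129, 130, 88, 91]
45 [199, 198, 159, 133, 134, 167, 202, 198, 195, 201, 88, 94, 95, 125, 124, 126, 126, 106]
60 [202, 201, 200, 187, 137, 219, 207, 205, 201, 200, 93, 105, 105, 104, 105, 106, 114, 153]
75 [203, 204, 203, 215, 132, 187, 206, 199, 199, 201, 96, 103, 103, 104, 104, 103, 102, 102]
90 [201, 206, 205, 201, 189, 133, 139, 138, 142, 144, 98, 102, 100, 99, 99, 100, 98, 98]
105 [201, 200, 200, 201, 212, 203, 145, 141, 139, 148, 101, 100, 99, 101, 102, 100, 99, 96]
120 [202, 204, 209, 208, 205, 191, 208, 205, 204, 204, 100, 103, 103, 103, 103, 102, 98, 123]
135 [206, 206, 211, 209, 208, 188, 209, 210, 205, 209, 98, 107, 103, 153, 146, 148, 147, 148]
150 [209, 208, 208, 209, 211, 164, 211, 209, 206, 211
[... 544 characters left out ...]
5, 206, 209, 215, 223, 144, 147, 146, 146, 145, 145, 145, 146]
255 [132, 109, 110, 111, 108, 152, 212, 215, 230, 181, 58, 60, 57, 58, 58, 58, 52, 49]
270 [115, 113, 111, 109, 110, 152, 207, 208, 213, 213, 142, 145, 146, 147, 146, 147, 146, 145]
285 [111, 111, 111, 113, 108, 175, 207, 206, 211, 204, 143, 147, 148, 147, 147, 147, 146, 145]
300 [110, 111, 112, 112, 111, 130, 212, 206, 202, 207, 151, 146, 147, 145, 145, 145, 145, 145]
315 [109, 108, 112, 109, 111, 145, 210, 205, 197, 203, 145, 145, 145, 144, 144, 146, 146, 147]
330 [109, 111, 112, 110, 111, 130, 96, 59, 65, 65, 67, 65, 65, 62, 62, 61, 60, 59]
345 [110, 110, 112, 113, 103, 106, 100, 99, 159, 155, 216, 204, 95, 62, 68, 69, 67, 69]
```

Run:
```python
from h import *
def g(t,z,r=75): a=np.radians(t);return (594+r*np.cos(a),312+r*np.sin(a),z,t-180)
chain([g(245,130),g(245,42)])
```

```text
call
  [562.3, 244.0, 130.0, 65.0] travel [-0.208, -0.2, 0.341] rot [0.0, 0.0, -0.193] rows 3.3 
  [562.3, 244.0, 42.0, 65.0] travel [-0.208, -0.2, 0.693] rot [0.0, 0.0, -0.193] rows 3.3
```

{"fn": "carry_out", "kwargs": {
  "moves": [
    {"travel":[-0.208,-0.2,0.341],"delta_rot":[0,0,-0.193],"claw":0.5},
    {"travel":[-0.208,-0.2,0.341],"delta_rot":[0,0,-0.193],"claw":0.5},
    {"travel":[-0.208,-0.2,0.341],"delta_rot":[0,0,-0.193],"claw":0.5},
    {"travel":[-0.208,-0.2,0.341],"delta_rot":[0,0,-0.193],"claw":0.5},
    {"travel":[-0.208,-0.2,0.341],"delta_rot":[0,0,-0.193],"claw":0.5},
    {"travel":[-0.208,-0.2,0.45],"delta_rot":[0,0,-0.193],"claw":0.5},
    {"travel":[-0.208,-0.2,0.58],"delta_rot":[0,0,-0.193],"claw":0.5},
    {"travel":[-0.208,-0.2,0.693],"delta_rot":[0,0,-0.193],"claw":0.5},
    {"travel":[-0.208,-0.2,0.693],"delta_rot":[0,0,-0.193],"claw":0.5}
  ]
}}

```text
clock: 5.5
position: [560.8, 243.7, 39.6]
tcp_rot: [[-0.906, 0.424, -0.004], [0.424, 0.906, -0.002], [0.003, -0.003, -1.0]]
ft_force: [-0.8, 0.5, 0.7]
gripper_width: 0.499
finger_force: 0.0
```

{"fn": "carry_out", "kwargs": {
  "moves": [
    {"claw":0},
    {"claw":0},
    {"claw":0},
    {"claw":0},
    {"claw":0},
    {"claw":0}
  ],
  "grip_force": 40
}}

```text
$.moves[0]: bad value
```

Run:
```python
from h import *
st()
def g(t,z,r=75): a=np.radians(t);return (594+r*np.cos(a),312+r*np.sin(a),z,t-180)
s=manip.state();print(s["finger_force"],(np.array(s["position"])-[594,312,0]).round(1))
p=snap("wrist");print(marks(p,np.array([594,312.])))
c=[g(245-98.7*i/23,42) for i in range(24)]
chain(c[1:12],c[12:])
```

```text
t 5.5 pos [560.8 243.7  39.6] phi 64.93 q [ 0.41  0.35 -0.18  1.05 -0.    0.85] w 0.499 F [-0.8  0.5  0.7]
0.0 [-33.2 -68.3  39.6]
{'yellow': (np.float64(125.4), 60, [-42.0, 59.0], np.float64(71.0)), 'blue': (np.float64(-143.5), 357, [-60.3, -44.6], np.float64(71.0)), 'red': (np.float64(25.5), 128, [89.0, 42.5], np.float64(94.2))}
call
  [557.3, 246.6, 42.0, 60.7] travel [0.021, 0.001, -0.002] rot [-0.0, -0.0, 0.023] rows 0.4 
  [552.5, 249.5, 42.0, 56.4] travel [0.043, 0.004, -0.002] rot [-0.0, -0.0, 0.047] rows 0.8 
  [548.0, 252.8, 42.0, 52.1] travel [0.065, 0.008, -0.002] rot [-0.0, -0.0, 0.071] rows 1.2 
  [543.7, 256.4, 42.0, 47.8] travel [0.087, 0.014, -0.002] rot [-0.0, -0.0, 0.095] rows 1.6 
  [539.6, 260.3, 42.0, 43.5] travel [0.108, 0.021, -0.002] rot [-0.0, -0.0, 0.119] rows 2.0 
  [535.9, 264.5, 42.0, 39.3] travel [0.128, 0.03, -0.002] rot [-0.001, -0.0, 0.143] rows 2.4 
  [532.5, 269.0, 42.0, 35.0] travel [0.148, 0.04, -0.002] rot [-0.001, -0.0, 0.167] rows 2.8 
  [529.5, 273.7, 42.0, 30.7] travel [0.167, 0.052, -0.002] rot [-0.001, -0.0, 0.19] rows 3.2 
  [526.8, 278.7
[... 624 characters left out ...]
 [519.2, 316.8, 42.0, -3.7] travel [0.11, 0.021, 0.0] rot [0.0, 0.0, 0.119] rows 2.0 
  [519.7, 322.4, 42.0, -8.0] travel [0.13, 0.03, 0.0] rot [0.0, 0.0, 0.143] rows 2.4 
  [520.7, 327.9, 42.0, -12.2] travel [0.15, 0.04, 0.0] rot [0.0, 0.0, 0.167] rows 2.8 
  [522.1, 333.3, 42.0, -16.5] travel [0.169, 0.052, 0.0] rot [0.0, 0.0, 0.191] rows 3.2 
  [523.9, 338.7, 42.0, -20.8] travel [0.187, 0.066, 0.0] rot [0.0, 0.0, 0.215] rows 3.6 
  [526.1, 343.8, 42.0, -25.1] travel [0.204, 0.08, 0.0] rot [0.0, 0.0, 0.238] rows 4.0 
  [528.7, 348.8, 42.0, -29.4] travel [0.22, 0.096, 0.0] rot [0.0, 0.0, 0.262] rows 4.4 
  [531.6, 353.6, 42.0, -33.7] travel [0.235, 0.113, 0.0] rot [0.0, 0.0, 0.286] rows 4.8
```

{"fn": "carry_out", "kwargs": {
  "moves": [
    {"travel":[0,0,0],"delta_rot":[0,0,0],"claw":0},
    {"travel":[0,0,0],"delta_rot":[0,0,0],"claw":0},
    {"travel":[0,0,0],"delta_rot":[0,0,0],"claw":0},
    {"travel":[0,0,0],"delta_rot":[0,0,0],"claw":0},
    {"travel":[0,0,0],"delta_rot":[0,0,0],"claw":0},
    {"travel":[0,0,0],"delta_rot":[0,0,0],"claw":0}
  ],
  "grip_force": 40
}}

```text
clock: 6.3
position: [563.4, 244.2, 43.6]
tcp_rot: [[-0.906, 0.424, 0.003], [0.424, 0.906, 0.0], [-0.002, 0.002, -1.0]]
ft_force: [-0.1, -1.1, 6.6]
gripper_width: 0.104
finger_force: 40.8
```

{"fn": "carry_out", "kwargs": {
  "moves": [
    {"travel":[0.022,0.001,0],"delta_rot":[0,0,0.024],"claw":0},
    {"travel":[0.045,0.003,0],"delta_rot":[0,0,0.048],"claw":0},
    {"travel":[0.067,0.008,0],"delta_rot":[0,0,0.072],"claw":0},
    {"travel":[0.089,0.013,0],"delta_rot":[0,0,0.095],"claw":0},
    {"travel":[0.11,0.021,0],"delta_rot":[0,0,0.119],"claw":0},
    {"travel":[0.13,0.03,0],"delta_rot":[0,0,0.143],"claw":0},
    {"travel":[0.15,0.04,0],"delta_rot":[0,0,0.167],"claw":0},
    {"travel":[0.169,0.052,0],"delta_rot":[0,0,0.191],"claw":0},
    {"travel":[0.187,0.066,0],"delta_rot":[0,0,0.215],"claw":0},
    {"travel":[0.204,0.08,0],"delta_rot":[0,0,0.238],"claw":0},
    {"travel":[0.22,0.096,0],"delta_rot":[0,0,0.262],"claw":0},
    {"travel":[0.22,0.096,0],"delta_rot":[0,0,0.262],"claw":0}
  ]
}}

```text
clock: 7.8
position: [522.2, 287.9, 43.5]
tcp_rot: [[-0.303, 0.953, 0.0], [0.953, 0.303, -0.002], [-0.002, -0.001, -1.0]]
ft_force: [-5.0, -8.3, 11.2]
gripper_width: 0.106
finger_force: 44.7
```

Run:
```python
from h import *
st()
def g(t,z,r=75): a=np.radians(t);return (594+r*np.cos(a),312+r*np.sin(a),z,t-180)
s=manip.state();d=np.array(s["position"])-[594,312,0];print(np.hypot(*d[:2]),np.degrees(np.arctan2(d[1],d[0])))
p=snap("wrist");print(marks(p,np.array([594,312.])))
```

```text
t 7.8 pos [522.2 287.9  43.5] phi 17.66 q [ 0.5   0.32 -0.21  1.04 -0.    1.77] w 0.106 F [-5.  -8.3 11.2]
75.77858289381957 -161.44665922799703Traceback (most recent call last):
  File "<stdin>", line 5, in <module>
  File "h.py", line 61, in marks
    v,u=np.nonzero(cv2.inRange(h,lo,hi));X=plane(p,np.c_[u,v],z)[:,:2]-C;r=np.hypot(*X.T);k=(r>r0)&(r<r1)
                                           ~~~~~^^^^^^^^^^^^^^^^
  File "h.py", line 18, in plane
    d=rays(p,uv);return p["C"]+d*((z-p["C"][2])/d[:,2])[:,None]
  File "h.py", line 15, in rays
    n=cv2.undistortPoints(np.array(uv,float).reshape(-1,1,2),p["K"],p["dist"]).reshape(-1,2)
      ~~~~~~~~~~~~~~~~~~~^^^^^^^^^^^^^^^^^^^^^^^^^^^^^^^^^^^^^^^^^^^^^^^^^^^^^
cv2.error: OpenCV(4.12.0) /io/opencv/modules/calib3d/src/undistort.dispatch.cpp:347: error: (-215:Assertion failed) CV_IS_MAT(_src) && CV_IS_MAT(_dst) && (_src->rows == 1 || _src->cols == 1) && (_dst->rows == 1 || _dst->cols == 1) && _src->cols + _src->rows - 1 == _dst->rows + _dst->cols - 1 && (CV_MAT_TYPE(_src->type) == CV_32FC2 || CV_MAT_TYPE(_src->type) == CV_64FC2) && (CV_MAT_TYPE(_dst->type) == CV_32FC2 || CV_MAT_TYPE(_dst->type) == CV_64FC2) in function 'cvUndistortPointsInternal'
```

{"fn": "carry_out", "kwargs": {
  "moves": [
    {"travel":[0.022,0.001,0],"delta_rot":[0,0,0.024],"claw":0},
    {"travel":[0.045,0.003,0],"delta_rot":[0,0,0.048],"claw":0},
    {"travel":[0.067,0.008,0],"delta_rot":[0,0,0.072],"claw":0},
    {"travel":[0.089,0.013,0],"delta_rot":[0,0,0.095],"claw":0},
    {"travel":[0.11,0.021,0],"delta_rot":[0,0,0.119],"claw":0},
    {"travel":[0.13,0.03,0],"delta_rot":[0,0,0.143],"claw":0},
    {"travel":[0.15,0.04,0],"delta_rot":[0,0,0.167],"claw":0},
    {"travel":[0.169,0.052,0],"delta_rot":[0,0,0.191],"claw":0},
    {"travel":[0.187,0.066,0],"delta_rot":[0,0,0.215],"claw":0},
    {"travel":[0.204,0.08,0],"delta_rot":[0,0,0.238],"claw":0},
    {"travel":[0.22,0.096,0],"delta_rot":[0,0,0.262],"claw":0},
    {"travel":[0.235,0.113,0],"delta_rot":[0,0,0.286],"claw":0}
  ]
}}

```text
clock: 9.35
position: [529.8, 352.2, 43.5]
tcp_rot: [[0.558, 0.83, -0.003], [0.83, -0.558, -0.002], [-0.003, -0.001, -1.0]]
ft_force: [-10.6, -7.9, 13.5]
gripper_width: 0.101
finger_force: 47.5
```

{"fn": "carry_out", "kwargs": {
  "moves": [
    {"travel":[0,0,0],"delta_rot":[0,0,0],"claw":0},
    {"travel":[0,0,0],"delta_rot":[0,0,0],"claw":0},
    {"travel":[0,0,0],"delta_rot":[0,0,0],"claw":0.4},
    {"travel":[0,0,0],"delta_rot":[0,0,0],"claw":0.5},
    {"travel":[0,0,0],"delta_rot":[0,0,0],"claw":0.5},
    {"travel":[0,0,0],"delta_rot":[0,0,0],"claw":0.5},
    {"travel":[0,0,-0.3],"delta_rot":[0,0,0],"claw":0.5},
    {"travel":[0,0,-0.7],"delta_rot":[0,0,0],"claw":0.5},
    {"travel":[0,0,-0.7],"delta_rot":[0,0,0],"claw":0.5},
    {"travel":[0,0,-0.7],"delta_rot":[0,0,0],"claw":0.5},
    {"travel":[0,0,-0.7],"delta_rot":[0,0,0],"claw":0.5}
  ]
}}

```text
clock: 10.72
position: [531.6, 353.8, 216.1]
tcp_rot: [[0.555, 0.832, -0.0], [0.832, -0.555, -0.0], [-0.0, -0.0, -1.0]]
ft_force: [-0.0, -1.4, -0.5]
gripper_width: 0.496
finger_force: 0.0
```

Run:
```python
from h import *
st()
p=snap("wrist","w2");print(marks(p,np.array([594,312.])))
p=snap("top");print(marks(p,np.array([594,312.])))
chain([(620,0,240,0)])
```

```text
t 10.72 pos [531.6 353.8 216.1] phi -33.68 q [0.59 0.35 0.21 1.43 0.   2.75] w 0.496 F [-0.  -1.4 -0.5]
{'yellow': (np.float64(23.7), 77, [69.2, 30.3], np.float64(71.1)), 'blue': (np.float64(115.7), 60, [-32.5, 67.6], np.float64(71.0)), 'red': (np.float64(25.6), 330, [96.3, 46.2], np.float64(89.5))}
{'yellow': (np.float64(24.6), 8, [68.2, 31.2], np.float64(71.1)), 'blue': (np.float64(7.9), 6, [77.2, 10.7], np.float64(77.6)), 'red': (np.float64(25.9), 29, [94.3, 45.7], np.float64(89.0))}
call
  [620, 0, 240, 0] travel [-0.979, 1.08, -0.099] rot [-0.001, 0.001, -0.187] rows 5.8 !!
```

The yellow mark sits 1.9° (0.033 rad) from the pointer, which is inside tolerance, and the pulley is let go. Next is a close look at the rig.

```bash
python3 -c "
from h import *
chain([(560,170,250,25)],[(590,-10,240,88)])"
```

```text
call
  [560, 170, 250, 25] travel [-0.547, 0.503, -0.14] rot [-0.001, 0.001, -0.326] rows 5.5 
call
  [590, -10, 240, 88] travel [-0.703, -0.196, 0.04] rot [0.0, 0.0, -0.35] rows 5.9
```

{"fn": "carry_out", "kwargs": {
  "moves": [
    {"travel":[-0.547,0.503,-0.14],"delta_rot":[0,0,-0.326],"claw":0.5},
    {"travel":[-0.547,0.503,-0.14],"delta_rot":[0,0,-0.326],"claw":0.5},
    {"travel":[-0.547,0.503,-0.14],"delta_rot":[0,0,-0.326],"claw":0.5},
    {"travel":[-0.547,0.503,-0.14],"delta_rot":[0,0,-0.326],"claw":0.5},
    {"travel":[-0.547,0.503,-0.14],"delta_rot":[0,0,-0.326],"claw":0.5},
    {"travel":[-0.547,0.503,-0.14],"delta_rot":[0,0,-0.326],"claw":0.5}
  ]
}}

```text
clock: 11.58
position: [560.0, 169.6, 250.0]
tcp_rot: [[-0.425, 0.905, -0.003], [0.905, 0.425, -0.001], [0.0, -0.003, -1.0]]
ft_force: [0.2, 1.1, 0.2]
gripper_width: 0.504
finger_force: 0.0
```

{"fn": "carry_out", "kwargs": {
  "moves": [
    {"travel":[-0.703,-0.196,0.04],"delta_rot":[0,0,-0.35],"claw":0.7},
    {"travel":[-0.703,-0.196,0.04],"delta_rot":[0,0,-0.35],"claw":0.7},
    {"travel":[-0.703,-0.196,0.04],"delta_rot":[0,0,-0.35],"claw":0.7},
    {"travel":[-0.703,-0.196,0.04],"delta_rot":[0,0,-0.35],"claw":0.7},
    {"travel":[-0.703,-0.196,0.04],"delta_rot":[0,0,-0.35],"claw":0.7},
    {"travel":[-0.703,-0.196,0.04],"delta_rot":[0,0,-0.35],"claw":0.7},
    {"travel":[-0.703,-0.196,0.04],"delta_rot":[0,0,-0.35],"claw":0.7},
    {"travel":[-0.703,-0.196,0.04],"delta_rot":[0,0,-0.35],"claw":0.7}
  ]
}}

```text
clock: 12.58
position: [590.0, -9.7, 240.9]
tcp_rot: [[-0.999, 0.038, -0.002], [0.038, 0.999, 0.0], [0.002, -0.0, -1.0]]
ft_force: [0.6, -0.5, -0.7]
gripper_width: 0.699
finger_force: 0.0
```

Run:
```python
from h import *
st();p=snap("wrist","w3")
for l in("rig","worn1","new1","tray"):
    for r in spotter.cut_out(p,l)[:4]:
        b=cv2.minAreaRect(rect(r["pixels"]));print(l,round(r["confidence"],2),np.round(b[0],1),np.round(b[1],1),round(b[2],1))
```

```text
t 12.57 pos [590.   -9.7 240.9] phi 87.83 q [-0.02  0.25  0.14  1.46  0.    0.02] w 0.699 F [ 0.6 -0.5 -0.7]
rig 0.86 [321.8 232.1] [285.2 142. ] 1.4
worn1 0.76 [420.  242.8] [ 49.5 102.7] 6.7
worn1 0.72 [222.1 239.5] [105.2  49.4] 87.3
worn1 0.68 [348.3  63.1] [112.5  54.6] 23.2
worn1 0.51 [ 47.5 140. ] [214.  95.] 90.0
new1 0.97 [157.9  69.8] [112.1  52.8] 6.0
new1 0.81 [347.9  62.4] [112.1  53.6] 24.0
new1 0.67 [528.7  31. ] [108.8  56. ] 3.8
tray 0.98 [ 47.5 140. ] [214.  95.] 90.0
tray 0.36 [529.1  30.6] [109.8  56.8] 3.8
```

View pics/w3.png

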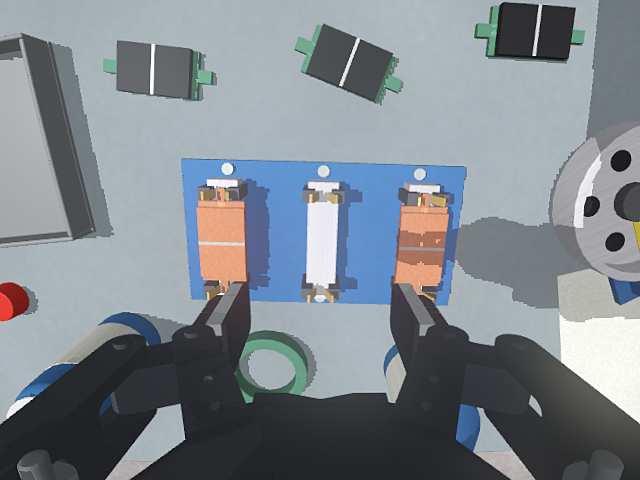

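```bash
cat >> h.py <<'E'
def boxfit(p,cont,lx,ly,z0,z1,g):
    c=cont.astype(np.float32)
    q=np.array([(sx*lx/2,sy*ly/2) for sx in(-1,1) for sy in(-1,1)])
    def f(x):
        R=np.array([[np.cos(x[2]),-np.sin(x[2])],[np.sin(x[2]),np.cos(x[2])]]);b=q@R.T+x[:2]
        h=cv2.convexHull(proj(p,np.vstack([np.c_[b,[[z]]*4] for z in(z0,z1)])).astype(np.float32))
        return [cv2.pointPolygonTest(h,(float(u),float(v)),True) for u,v in c]
    s=least_squares(f,g,loss="soft_l1",x_scale=[1,1,.01],diff_step=[1e-3,1e-2,1e-2]);return s.x,np.mean(np.abs(s.fun))
def hsv(p,lo,hi,roi=None,minA=200):
    m=cv2.inRange(cv2.cvtColor(p["pixels"],cv2.COLOR_RGB2HSV),lo,hi)
    if roi: 
        k=np.zeros_like(m);a,b,c,d=roi;k[b:d,a:c]=m[b:d,a:c];m=k
    return m
E
python3 - <<'E'
from h import *
p=snap("wrist")
m=hsv(p,(104,150,60),(120,255,255),(170,150,480,285));v,u=np.nonzero(m)
hull=cv2.convexHull(np.c_[u,v].astype(np.int32));k=np.zeros_like(m);cv2.fillConvexPoly(k,hull,1)
c=rect(k);c=c[c[:,1]<280]
x,e=boxfit(p,c,160,300,0,8,(620,-10,-.03));print("rig",x.round(4),e)
R=lambda t:np.array([[np.cos(t),-np.sin(t)],[np.sin(t),np.cos(t)]])
for dy in(-100,0,100):print((R(x[2])@[0,dy]+x[:2]).round(1))
# white bar
h=hsv(p,(0,0,190),(180,40,255),(295,195,350,292));c=rect(h);b=cv2.minAreaRect(c);print("bar",b)
print(plane(p,[b[0]],34),plane(p,cv2.boxPoints(b),34).round(1))
for n,roi in(("w+y",(380,190,460,310)),("w-y",(190,190,255,310))):
    h=hsv(p,(4,110,90),(18,255,255),roi);v,u=np.nonzero(h);b=cv2.minAreaRect(np.c_[u,v].astype(np.int32));print(n,plane(p,[b[0]],45).round(1),plane(p,cv2.boxPoints(b),45).round(1).tolist())
# white stripes
E
```

```text
rig [ 6.276564e+02 -8.656100e+00 -6.660000e-02] 7.103778510275282
[ 621.  -108.4]
[627.7  -8.7]
[634.3  91.1]
bar ((321.5954284667969, 242.91864013671875), (30.055978775024414, 88.04339599609375), 1.1934894323349)
[[628.59602919  -9.84301379  34.        ]] [[676.5 -28.5  34. ]
 [582.2 -22.3  34. ]
 [583.9   7.5  34. ]
 [678.3   3.5  34. ]]
w+y [[628.7  88.6  45. ]] [[678.7, 60.3, 45.0], [575.3, 69.8, 45.0], [582.0, 115.2, 45.0], [686.9, 109.4, 45.0]]
w-y [[ 622.3 -109.4   45. ]] [[568.7, -127.6, 45.0], [569.2, -82.6, 45.0], [680.3, -89.9, 45.0], [680.2, -139.0, 45.0]]
```

```bash
python3 -c "
from h import *
chain([(665,-10,180,88.2)])"
```

```text
call
  [665.0, -10.0, 180.0, 88.2] travel [-0.299, 0.009, 0.247] rot [-0.0, 0.0, -0.001] rows 1.6
```

{"fn": "carry_out", "kwargs": {
  "moves": [
    {"travel":[-0.3,0.009,0.247],"delta_rot":[0,0,0],"claw":0.85},
    {"travel":[-0.3,0.009,0.247],"delta_rot":[0,0,0],"claw":0.85},
    {"travel":[-0.3,0.009,0.247],"delta_rot":[0,0,0],"claw":0.85},
    {"travel":[-0.3,0.009,0.247],"delta_rot":[0,0,0],"claw":0.85},
    {"travel":[-0.3,0.009,0.247],"delta_rot":[0,0,0],"claw":0.85}
  ]
}}

```text
clock: 13.5
position: [665.2, -10.1, 181.9]
tcp_rot: [[-0.999, 0.035, 0.002], [0.035, 0.999, -0.0], [-0.002, 0.0, -1.0]]
ft_force: [0.4, -0.2, -0.9]
gripper_width: 0.856
finger_force: 0.0
```

```bash
python3 - <<'E'
from h import *
st();p=snap("wrist","w4")
m=hsv(p,(104,150,60),(120,255,255))
k,l,s,c=cv2.connectedComponentsWithStats(m)
for i in range(1,k):
    if s[i,4]>150:print(s[i].tolist())
E
python3 -c "
import cv2;a=cv2.imread('pics/w4.png');cv2.imwrite('pics/w4c.png',cv2.resize(a[60:300,120:520],(800,480),interpolation=2))"
```

```text
t 13.5 pos [665.2 -10.1 181.9] phi 87.99 q [-0.02  0.4   0.21  1.38  0.    0.02] w 0.856 F [ 0.4 -0.2 -0.9]
[397, 78, 102, 52, 689]
[54, 271, 71, 68, 547]
[0, 321, 53, 88, 2856]
[475, 412, 35, 42, 443]
```

View pics/w4c.png

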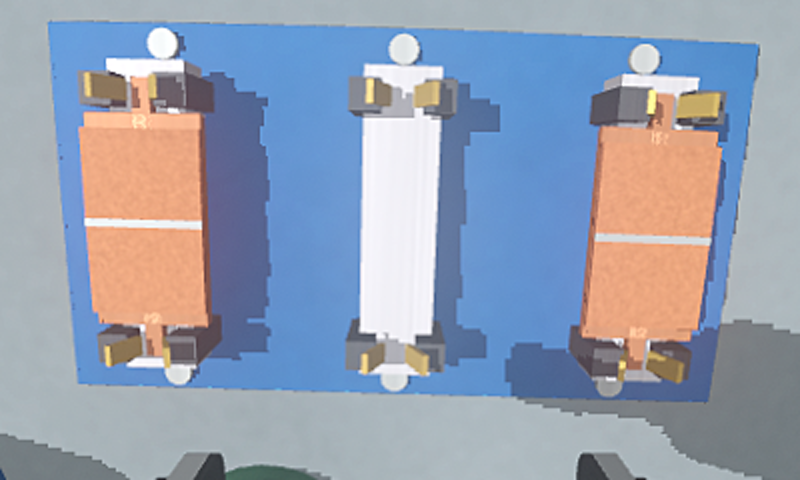

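The crop shows the plate whole. Worn pads lie in both outer carriers (crop x about 145 and 655), and the middle bar at (400,225) is bare with four brass clips. Next I fit the plate and bar.

Run:
```python
from h import *
p=snap("wrist")
m=hsv(p,(100,110,40),(125,255,255),(130,62,515,270));k,l,s,c=cv2.connectedComponentsWithStats(m)
m=np.isin(l,[i for i in range(1,k) if s[i,4]>100]).astype(np.uint8);v,u=np.nonzero(m)
hull=cv2.convexHull(np.c_[u,v].astype(np.int32));K=np.zeros_like(m);cv2.fillConvexPoly(K,hull,1);c=rect(K)
ap=cv2.approxPolyDP(hull,8,True)[:,0];print(ap.tolist(),plane(p,ap,8).round(1).tolist())
x,e=boxfit(p,c,160,300,0,8,(628,-10,-.032));print("rig",x.round(4),e)
R=lambda t:np.array([[np.cos(t),-np.sin(t)],[np.sin(t),np.cos(t)]])
for dy in(-100,0,100):print((R(x[2])@[0,dy]+x[:2]).round(1))
h=hsv(p,(0,0,185),(180,45,255),(296,118,342,226));y,xx=np.nonzero(h)
E=[]
for z in(30,34,38):
    ed=[]
    for row in range(125,222,4):
        r=xx[y==row]; 
        if len(r)>10:
            a=plane(p,[(r.min()-.5,row),(r.max()+.5,row)],z);ed.append(a.mean(0).tolist()+[a[0,1]-a[1,1]])
    ed=np.array(ed);f=np.polyfit(ed[:,0],ed[:,1],1);print(z,"bar mid y at 628",np.polyval(f,628).round(2),"slope",f[0].round(4),"width",np.median(abs(ed[:,3])).round(1))
```

```text
[[498, 82], [473, 260], [159, 250], [144, 71]] [[558.0, 143.1, 8.0], [715.9, 133.1, 8.0], [695.6, -163.7, 8.0], [539.0, -153.5, 8.0]]
rig [ 6.268071e+02 -1.002730e+01 -6.480000e-02] 0.5144728658165877
[ 620.3 -109.8]
[626.8 -10. ]
[633.3  89.8]
30 bar mid y at 628 -10.1 slope -0.0659 width 31.0
34 bar mid y at 628 -10.1 slope -0.0659 width 30.6
38 bar mid y at 628 -10.1 slope -0.0659 width 30.2
```

Run:
```python
from h import *
st();t=snap("top")
r=spotter.cut_out(t,"tray")[0];c=rect(r["pixels"]);print(r["confidence"])
h=cv2.convexHull(c);print(cv2.approxPolyDP(h,6,True)[:,0].tolist())
x,e=boxfit(t,h[:,0],200,220,0,40,(530,-380,0.));print("tray",x.round(3),e)
chain([(620.3,-109.8,110,86.3),(620.3,-109.8,20,86.3)])
```

```text
t 13.6 pos [665.2 -10.1 181.7] phi 87.99 q [-0.02  0.4   0.21  1.38 -0.    0.02] w 0.852 F [ 1.1 -0.7  1.1]
0.89
[[514, 204], [522, 283], [431, 289], [425, 211]]
tray [ 5.17225e+02 -3.82410e+02  4.30000e-02] 0.4431004881055577
call
  [620.3, -109.8, 110.0, 86.3] travel [0.166, -0.405, 0.284] rot [0.0, 0.0, 0.009] rows 2.1 
  [620.3, -109.8, 20.0, 86.3] travel [0.167, -0.405, 0.644] rot [0.0, 0.0, 0.009] rows 3.1
```

{"fn": "carry_out", "kwargs": {
  "moves": [
    {"travel":[0.166,-0.405,0.284],"delta_rot":[0,0,0.009],"claw":0.85},
    {"travel":[0.166,-0.405,0.284],"delta_rot":[0,0,0.009],"claw":0.85},
    {"travel":[0.166,-0.405,0.284],"delta_rot":[0,0,0.009],"claw":0.85},
    {"travel":[0.166,-0.405,0.284],"delta_rot":[0,0,0.009],"claw":0.85},
    {"travel":[0.166,-0.405,0.45],"delta_rot":[0,0,0.009],"claw":0.85},
    {"travel":[0.166,-0.405,0.55],"delta_rot":[0,0,0.009],"claw":0.85},
    {"travel":[0.166,-0.405,0.644],"delta_rot":[0,0,0.009],"claw":0.85},
    {"travel":[0.166,-0.405,0.644],"delta_rot":[0,0,0.009],"claw":0.85},
    {"travel":[0.166,-0.405,0.644],"delta_rot":[0,0,0.009],"claw":0.85}
  ]
}}

```text
clock: 14.82
position: [621.8, -109.2, 20.8]
tcp_rot: [[-0.998, 0.062, 0.002], [0.062, 0.998, -0.0], [-0.002, -0.0, -1.0]]
ft_force: [-0.7, -0.1, -0.3]
gripper_width: 0.851
finger_force: 0.0
```

{"fn": "carry_out", "kwargs": {
  "moves": [
    {"travel":[0,0,0],"delta_rot":[0,0,0],"claw":0.3},
    {"travel":[0,0,0],"delta_rot":[0,0,0],"claw":0.3},
    {"travel":[0,0,0],"delta_rot":[0,0,0],"claw":0.3},
    {"travel":[0,0,0],"delta_rot":[0,0,0],"claw":0.3},
    {"travel":[0,0,0],"delta_rot":[0,0,0],"claw":0.3}
  ],
  "grip_force": 40
}}

```text
clock: 15.45
position: [621.4, -109.8, 20.6]
tcp_rot: [[-0.998, 0.063, 0.003], [0.063, 0.998, 0.0], [-0.003, 0.0, -1.0]]
ft_force: [0.2, 0.8, 6.2]
gripper_width: 0.525
finger_force: 41.9
```

Run:
```python
from h import *
chain([(621,-110,130,86.3),(600,-150,130,87),(519,-334,120,90)],[(519,-334,14,90)],[(519,-334,130,90)],[(560,-110,130,86.3)])
```

```text
call
  [621.0, -110.0, 130.0, 86.3] travel [0.0, -0.001, -0.438] rot [0.0, 0.001, 0.0] rows 1.8 
  [600, -150, 130, 87] travel [0.074, -0.166, -0.438] rot [0.0, 0.001, -0.003] rows 1.9 
  [519, -334, 120, 90] travel [0.351, -0.921, -0.399] rot [0.0, 0.001, -0.02] rows 4.3 
call
  [519, -334, 14, 90] travel [0.0, 0.0, 0.424] rot [0.0, 0.0, 0.0] rows 1.7 
call
  [519, -334, 130, 90] travel [0.0, 0.0, -0.464] rot [0.0, 0.0, 0.0] rows 1.9 
call
  [560.0, -110.0, 130.0, 86.3] travel [-0.164, 0.896, 0.0] rot [0.0, 0.0, 0.021] rows 3.6
```

{"fn": "carry_out", "kwargs": {
  "moves": [
    {"travel":[0,0,-0.2],"delta_rot":[0,0,0],"claw":0.3},
    {"travel":[0,0,-0.44],"delta_rot":[0,0,0],"claw":0.3},
    {"travel":[0,0,-0.44],"delta_rot":[0,0,0],"claw":0.3},
    {"travel":[0.1,-0.22,-0.44],"delta_rot":[0,0,-0.005],"claw":0.3},
    {"travel":[0.18,-0.44,-0.44],"delta_rot":[0,0,-0.01],"claw":0.3},
    {"travel":[0.26,-0.66,-0.42],"delta_rot":[0,0,-0.015],"claw":0.3},
    {"travel":[0.351,-0.86,-0.4],"delta_rot":[0,0,-0.02],"claw":0.3},
    {"travel":[0.351,-0.92,-0.4],"delta_rot":[0,0,-0.02],"claw":0.3},
    {"travel":[0.351,-0.92,-0.4],"delta_rot":[0,0,-0.02],"claw":0.3},
    {"travel":[0.351,-0.92,-0.4],"delta_rot":[0,0,-0.02],"claw":0.3}
  ]
}}

```text
clock: 16.7
position: [518.7, -332.6, 118.6]
tcp_rot: [[-1.0, -0.001, -0.0], [-0.001, 1.0, 0.001], [0.0, 0.001, -1.0]]
ft_force: [0.1, -0.3, -2.6]
gripper_width: 0.531
finger_force: 43.5
```

{"fn": "carry_out", "kwargs": {
  "moves": [
    {"travel":[0,0,0.22],"delta_rot":[0,0,0],"claw":0.3},
    {"travel":[0,0,0.424],"delta_rot":[0,0,0],"claw":0.3},
    {"travel":[0,0,0.424],"delta_rot":[0,0,0],"claw":0.3},
    {"travel":[0,0,0.424],"delta_rot":[0,0,0],"claw":0.3},
    {"travel":[0,0,0.424],"delta_rot":[0,0,0],"claw":0.72},
    {"travel":[0,0,0.424],"delta_rot":[0,0,0],"claw":0.72},
    {"travel":[0,0,0.424],"delta_rot":[0,0,0],"claw":0.72},
    {"travel":[0,0,0.2],"delta_rot":[0,0,0],"claw":0.72},
    {"travel":[0,0,0],"delta_rot":[0,0,0],"claw":0.85},
    {"travel":[0,0,0],"delta_rot":[0,0,0],"claw":0.85}
  ]
}}

```text
clock: 17.95
position: [520.5, -335.5, 124.5]
tcp_rot: [[-1.0, 0.001, 0.008], [0.001, 1.0, -0.005], [-0.008, -0.005, -1.0]]
ft_force: [-0.6, -0.2, -0.1]
gripper_width: 0.845
finger_force: 0.0
```

Run:
```python
from h import *
st();p=snap("wrist")
t=snap("top")
for q,n in((p,"w"),(t,"t")):
    m=hsv(q,(4,110,90),(18,255,255));k,l,s,c=cv2.connectedComponentsWithStats(m)
    for i in range(1,k):
        if s[i,4]>60:print(n,s[i,4],plane(q,[c[i]],16 if n=="w" else 40)[0].round(1))
chain([(570,-110,140,86.3)],[(620,80,140,86.3),(633.3,89.8,110,86.3)],[(633.3,89.8,20,86.3)])
```

```text
t 17.95 pos [ 520.5 -335.5  124.5] phi 89.95 q [-0.57  0.31 -0.04  1.21  0.   -0.57] w 0.845 F [-0.6 -0.2 -0.1]
w 3187 [ 499.5 -334.7   16. ]
w 2827 [ 541.2 -335.2   16. ]
t 204 [ 951.7 -774.1   40. ]
t 888 [643.1 704.3  40. ]
t 300 [655.8  89.   40. ]
t 413 [609.3 651.2  40. ]
t 312 [607.8  92.3  40. ]
t 117 [ 552.3 -327.8   40. ]
t 292 [ 492.2 -328.5   40. ]
call
  [570.0, -110.0, 140.0, 86.3] travel [-0.206, 0.897, -0.082] rot [-0.0, 0.0, 0.02] rows 3.7 
call
  [620.0, 80.0, 140.0, 86.3] travel [-0.151, 0.771, 0.0] rot [0.0, 0.0, 0.0] rows 3.1 
  [633.3, 89.8, 110.0, 86.3] travel [-0.201, 0.814, 0.12] rot [0.0, 0.0, 0.0] rows 3.4 
call
  [633.3, 89.8, 20.0, 86.3] travel [0.0, 0.0, 0.36] rot [0.0, 0.0, 0.0] rows 1.4
```

{"fn": "carry_out", "kwargs": {
  "moves": [
    {"travel":[-0.05,0.2,-0.08],"delta_rot":[0,0,0],"claw":0.85},
    {"travel":[-0.1,0.45,-0.08],"delta_rot":[0,0,0.01],"claw":0.85},
    {"travel":[-0.15,0.7,-0.08],"delta_rot":[0,0,0.02],"claw":0.85},
    {"travel":[-0.206,0.897,-0.082],"delta_rot":[0,0,0.02],"claw":0.85},
    {"travel":[-0.206,0.897,-0.082],"delta_rot":[0,0,0.02],"claw":0.85}
  ]
}}

```text
clock: 18.68
position: [569.5, -106.1, 137.7]
tcp_rot: [[-0.998, 0.058, -0.003], [0.058, 0.998, 0.001], [0.003, 0.001, -1.0]]
ft_force: [-1.2, -0.3, -0.2]
gripper_width: 0.851
finger_force: 0.0
```

{"fn": "carry_out", "kwargs": {
  "moves": [
    {"travel":[-0.05,0.25,0],"delta_rot":[0,0,0],"claw":0.85},
    {"travel":[-0.1,0.5,0],"delta_rot":[0,0,0],"claw":0.85},
    {"travel":[-0.151,0.74,0],"delta_rot":[0,0,0],"claw":0.85},
    {"travel":[-0.2,0.814,0.12],"delta_rot":[0,0,0],"claw":0.85},
    {"travel":[-0.2,0.814,0.12],"delta_rot":[0,0,0],"claw":0.85},
    {"travel":[-0.2,0.814,0.12],"delta_rot":[0,0,0],"claw":0.85}
  ]
}}

```text
clock: 19.42
position: [631.9, 89.0, 108.9]
tcp_rot: [[-0.998, 0.064, -0.002], [0.064, 0.998, -0.001], [0.002, -0.001, -1.0]]
ft_force: [0.3, -0.0, 1.2]
gripper_width: 0.849
finger_force: 0.0
```

Run:
```python
from h import *
st();chain([(633.3,89.8,20,86.3)])
```

```text
t 19.43 pos [631.9  89.  108.9] phi 86.31 q [ 0.14  0.36 -0.    1.21 -0.    0.2 ] w 0.849 F [ 0.3 -0.   1.2]
call
  [633.3, 89.8, 20.0, 86.3] travel [-0.006, 0.004, 0.356] rot [-0.0, -0.001, 0.0] rows 1.4
```

{"fn": "carry_out", "kwargs": {
  "moves": [
    {"travel":[-0.006,0.004,0.12],"delta_rot":[0,0,0],"claw":0.85},
    {"travel":[-0.006,0.004,0.24],"delta_rot":[0,0,0],"claw":0.85},
    {"travel":[-0.006,0.004,0.356],"delta_rot":[0,0,0],"claw":0.85},
    {"travel":[-0.006,0.004,0.356],"delta_rot":[0,0,0],"claw":0.85},
    {"travel":[-0.006,0.004,0.356],"delta_rot":[0,0,0],"claw":0.85},
    {"travel":[-0.006,0.004,0.356],"delta_rot":[0,0,0],"claw":0.3},
    {"travel":[-0.006,0.004,0.356],"delta_rot":[0,0,0],"claw":0.3},
    {"travel":[-0.006,0.004,0.356],"delta_rot":[0,0,0],"claw":0.3},
    {"travel":[-0.006,0.004,0.356],"delta_rot":[0,0,0],"claw":0.3},
    {"travel":[-0.006,0.004,0.356],"delta_rot":[0,0,0],"claw":0.3}
  ]
}}

```text
clock: 20.68
position: [635.2, 91.2, 22.4]
tcp_rot: [[-0.998, 0.063, 0.003], [0.063, 0.998, -0.0], [-0.003, -0.0, -1.0]]
ft_force: [-1.4, -1.8, 5.8]
gripper_width: 0.528
finger_force: 42.0
```

Run:
```python
from h import *
st();chain([(633.3,89.8,140,86.3),(590,-130,140,87)],[(545,-330,140,89),(517,-360,140,90)],[(516,-428,120,91)],[(516,-428,14,91)],)
```

```text
t 20.68 pos [635.2  91.2  22.4] phi 86.37 q [ 0.14  0.41 -0.13  1.03 -0.    0.21] w 0.528 F [-1.4 -1.8  5.8]
call
  [633.3, 89.8, 140.0, 86.3] travel [0.006, -0.006, -0.47] rot [-0.0, 0.001, 0.0] rows 1.9 
  [590, -130, 140, 87] travel [0.123, -0.894, -0.471] rot [-0.0, 0.001, -0.003] rows 4.1 
call
  [545, -330, 140, 89] travel [0.138, -0.808, 0.0] rot [0.0, 0.0, -0.011] rows 3.3 
  [517, -360, 140, 90] travel [0.243, -0.934, 0.0] rot [0.0, 0.0, -0.017] rows 3.9 
call
  [516, -428, 120, 91] travel [0.004, -0.272, 0.08] rot [0.0, 0.0, -0.006] rows 1.1 
call
  [516, -428, 14, 91] travel [0.0, 0.0, 0.424] rot [0.0, 0.0, 0.0] rows 1.7
```

{"fn": "carry_out", "kwargs": {
  "moves": [
    {"travel":[0,0,-0.22],"delta_rot":[0,0,0],"claw":0.3},
    {"travel":[0,0,-0.47],"delta_rot":[0,0,0],"claw":0.3},
    {"travel":[0,0,-0.47],"delta_rot":[0,0,0],"claw":0.3},
    {"travel":[0.03,-0.22,-0.47],"delta_rot":[0,0,0],"claw":0.3},
    {"travel":[0.06,-0.45,-0.47],"delta_rot":[0,0,0],"claw":0.3},
    {"travel":[0.09,-0.68,-0.47],"delta_rot":[0,0,0],"claw":0.3},
    {"travel":[0.123,-0.894,-0.47],"delta_rot":[0,0,-0.003],"claw":0.3},
    {"travel":[0.123,-0.894,-0.47],"delta_rot":[0,0,-0.003],"claw":0.3}
  ]
}}

```text
clock: 21.68
position: [587.9, -133.0, 137.1]
tcp_rot: [[-0.998, 0.059, -0.002], [0.059, 0.998, -0.0], [0.002, -0.0, -1.0]]
ft_force: [1.0, 0.5, -0.7]
gripper_width: 0.529
finger_force: 53.0
```

{"fn": "carry_out", "kwargs": {
  "moves": [
    {"travel":[0.06,-0.22,0],"delta_rot":[0,0,-0.005],"claw":0.3},
    {"travel":[0.12,-0.45,0],"delta_rot":[0,0,-0.01],"claw":0.3},
    {"travel":[0.18,-0.7,0],"delta_rot":[0,0,-0.015],"claw":0.3},
    {"travel":[0.243,-0.934,0],"delta_rot":[0,0,-0.017],"claw":0.3},
    {"travel":[0.243,-0.934,0],"delta_rot":[0,0,-0.017],"claw":0.3},
    {"travel":[0.243,-0.934,0],"delta_rot":[0,0,-0.017],"claw":0.3}
  ]
}}

```text
clock: 22.42
position: [516.2, -358.8, 137.2]
tcp_rot: [[-1.0, 0.0, -0.001], [0.0, 1.0, 0.001], [0.001, 0.001, -1.0]]
ft_force: [0.7, 1.1, -2.5]
gripper_width: 0.524
finger_force: 53.0
```

{"fn": "carry_out", "kwargs": {
  "moves": [
    {"travel":[0.004,-0.272,0.08],"delta_rot":[0,0,-0.006],"claw":0.3},
    {"travel":[0.004,-0.272,0.08],"delta_rot":[0,0,-0.006],"claw":0.3},
    {"travel":[0.004,-0.272,0.08],"delta_rot":[0,0,-0.006],"claw":0.3}
  ]
}}

```text
clock: 22.8
position: [515.6, -426.3, 117.3]
tcp_rot: [[-1.0, -0.019, -0.001], [-0.019, 1.0, 0.001], [0.001, 0.002, -1.0]]
ft_force: [0.2, 1.0, -1.6]
gripper_width: 0.526
finger_force: 53.0
```

Run:
```python
from h import *
st();chain([(516,-428,14,91)])
```

```text
t 22.8 pos [ 515.6 -426.3  117.3] phi 91.11 q [-0.69  0.42  0.1   1.25  0.   -0.71] w 0.526 F [ 0.2  1.  -1.6]
call
  [516, -428, 14, 91] travel [-0.002, -0.007, 0.413] rot [0.0, -0.0, 0.001] rows 1.7
```

{"fn": "carry_out", "kwargs": {
  "moves": [
    {"travel":[0,-0.006,0.22],"delta_rot":[0,0,0],"claw":0.3},
    {"travel":[0,-0.006,0.41],"delta_rot":[0,0,0],"claw":0.3},
    {"travel":[0,-0.006,0.41],"delta_rot":[0,0,0],"claw":0.3},
    {"travel":[0,-0.006,0.41],"delta_rot":[0,0,0],"claw":0.3},
    {"travel":[0,-0.006,0.41],"delta_rot":[0,0,0],"claw":0.66},
    {"travel":[0,-0.006,0.41],"delta_rot":[0,0,0],"claw":0.66},
    {"travel":[0,-0.006,0.41],"delta_rot":[0,0,0],"claw":0.66},
    {"travel":[0,-0.006,0.2],"delta_rot":[0,0,0],"claw":0.66},
    {"travel":[0,-0.006,-0.3],"delta_rot":[0,0,0],"claw":0.7},
    {"travel":[0,-0.006,-0.3],"delta_rot":[0,0,0],"claw":0.7}
  ]
}}

```text
clock: 24.05
position: [514.7, -429.2, 195.2]
tcp_rot: [[-1.0, -0.018, 0.0], [-0.018, 1.0, -0.0], [-0.0, -0.0, -1.0]]
ft_force: [0.7, -1.0, -0.5]
gripper_width: 0.699
finger_force: 0.0
```

Run:
```python
from h import *
st();p=snap("wrist")
m=hsv(p,(4,110,90),(18,255,255));k,l,s,c=cv2.connectedComponentsWithStats(m)
for i in range(1,k):
    if s[i,4]>60:print(s[i,4],plane(p,[c[i]],16)[0].round(1))
t=snap("top","top2")
for r in spotter.cut_out(t,"new1")[:6]:
    b=cv2.minAreaRect(rect(r["pixels"]));print(round(r["confidence"],2),np.round(b[0],1),plane(t,[b[0]],12)[0].round(1))
chain([(500,-330,200,88),(460,-240,200,87)],[(460,-20,200,80)])
```

```text
t 24.05 pos [ 514.7 -429.2  195.2] phi 91.04 q [-0.7   0.41  0.25  1.41  0.   -0.71] w 0.699 F [ 0.7 -1.  -0.5]
2105 [ 494.6 -431.3   16. ]
2217 [ 498.2 -334.9   16. ]
1771 [ 537.5 -430.7   16. ]
1887 [ 543.4 -335.4   16. ]
0.89 [311.5 274.5] [452.3  22.   12. ]
0.89 [430.5 358. ] [ 241.2 -272.3   12. ]
0.71 [387.  274.7] [ 449.4 -168.5   12. ]
0.68 [212.5 360.7] [240.5 272.   12. ]
0.57 [240.4 286.9] [423.4 201.9  12. ]
0.52 [478.7 326.1] [ 318.9 -394.    12. ]
call
  [500, -330, 200, 88] travel [0.059, 0.404, -0.009] rot [-0.002, 0.002, 0.017] rows 1.6 
  [460, -240, 200, 87] travel [0.212, 0.767, -0.012] rot [-0.002, 0.002, 0.022] rows 3.2 
call
  [460, -20, 200, 80] travel [0.046, 0.879, 0.0] rot [0.0, 0.0, 0.039] rows 3.5
```

Run:
```python
from h import *
chain([(500,-330,190,50),(448,-200,170,-8)])
```

```text
call
  [500, -330, 190, 50] travel [0.059, 0.404, 0.031] rot [-0.001, 0.003, 0.228] rows 3.8 
  [448, -200, 170, -8] travel [0.258, 0.928, 0.107] rot [0.0, 0.003, 0.55] rows 9.3
```

{"fn": "carry_out", "kwargs": {
  "moves": [
    {"travel":[0.03,0.1,0.02],"delta_rot":[0,0,0.055],"claw":0.85},
    {"travel":[0.05,0.2,0.03],"delta_rot":[0,0,0.11],"claw":0.85},
    {"travel":[0.07,0.3,0.04],"delta_rot":[0,0,0.165],"claw":0.85},
    {"travel":[0.1,0.4,0.06],"delta_rot":[0,0,0.22],"claw":0.85},
    {"travel":[0.13,0.5,0.08],"delta_rot":[0,0,0.275],"claw":0.85},
    {"travel":[0.16,0.6,0.09],"delta_rot":[0,0,0.33],"claw":0.85},
    {"travel":[0.19,0.7,0.1],"delta_rot":[0,0,0.385],"claw":0.85},
    {"travel":[0.22,0.8,0.107],"delta_rot":[0,0,0.44],"claw":0.85},
    {"travel":[0.258,0.928,0.107],"delta_rot":[0,0,0.5],"claw":0.85},
    {"travel":[0.258,0.928,0.107],"delta_rot":[0,0,0.55],"claw":0.85},
    {"travel":[0.258,0.928,0.107],"delta_rot":[0,0,0.55],"claw":0.85},
    {"travel":[0.258,0.928,0.107],"delta_rot":[0,0,0.55],"claw":0.85}
  ]
}}

```text
clock: 25.7
position: [446.1, -198.6, 165.7]
tcp_rot: [[0.136, 0.991, -0.001], [0.991, -0.136, 0.0], [0.0, -0.001, -1.0]]
ft_force: [-0.3, 0.3, -0.7]
gripper_width: 0.851
finger_force: 0.0
```

```bash
cat >> h.py <<'E'
def pad(p,near,label="new1"):
    """pose (x,y,long-axis angle deg) of the pad nearest to `near`, from the wrist picture"""
    best=None
    for r in spotter.cut_out(p,label)[:6]:
        c=rect(r["pixels"]).astype(float);X=plane(p,c,8)[:,:2]
        d=np.hypot(*(X.mean(0)-near))
        if r["confidence"]>.3 and (best is None or d<best[0]):best=(d,c,r)
    d,c,r=best
    b=cv2.minAreaRect(plane(p,c,8)[:,:2].astype(np.float32));(w,h),a=b[1],b[2]
    ang=np.radians(a if w>h else a+90)
    def poly(x):
        R=np.array([[np.cos(x[2]),-np.sin(x[2])],[np.sin(x[2]),np.cos(x[2])]]);m=np.zeros((480,640),np.uint8)
        for lx,ly,z0,z1 in((84,46,0,7),(110,12,0,7),(72,46,7,16)):
            q=np.array([(sx*lx/2,sy*ly/2) for sx in(-1,1) for sy in(-1,1)])@R.T+x[:2]
            hh=cv2.convexHull(proj(p,np.vstack([np.c_[q,[[z]]*4] for z in(z0,z1)])).astype(np.float32))
            cv2.fillConvexPoly(m,(hh*16).round().astype(np.int32),1,shift=4)
        return cv2.GaussianBlur(m.astype(np.float32),(7,7),0)
    M=cv2.GaussianBlur(r["pixels"].astype(np.float32),(7,7),0)
    from scipy.optimize import minimize
    s=minimize(lambda x:((poly((x[0],x[1],x[2]/50))-M)**2).sum(),(b[0][0],b[0][1],ang*50),method="Nelder-Mead",options=dict(initial_simplex=np.array([b[0][0],b[0][1],ang*50])+np.array([[0,0,0],[6,0,0],[0,6,0],[0,0,5]])))
    g=hsv(p,(60,60,20),(95,255,255));k=r["pixels"]&(g>0)
    return s.x[0].round(1),s.x[1].round(1),np.degrees(s.x[2]/50).round(1)%180,"rect",np.round(b[0],1),np.round(b[1],1),"cost",round(s.fun/M.sum(),3),"green px",int(k.sum()),"conf",round(r["confidence"],2)
E
python3 - <<'E'
from h import *
st();p=snap("wrist","w5");print(pad(p,(449,-168)))
E
```

```text
t 25.7 pos [ 446.1 -198.6  165.7] phi -7.82 q [-0.42  0.07 -0.25  1.26 -0.    1.29] w 0.851 F [-0.3  0.3 -0.7]
(np.float64(451.1), np.float64(-167.7), np.float64(80.0), 'rect', array([ 451. , -167.5]), array([109.6,  48.1]), 'cost', np.float64(0.006), 'green px', 1028, 'conf', 0.86)
```

View pics/w5.png

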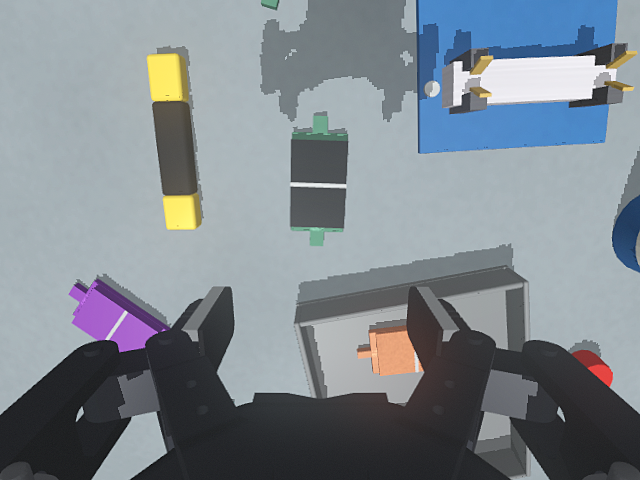

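The wrist view shows the pad with black lining and green ears at (319,180), which is the right one. The purple pad at (120,320) is the look-alike. I'll grasp this one.

Run:
```python
from h import *
chain([(451.1,-167.7,70,-10),(451.1,-167.7,3,-10)])
```

```text
call
  [451.1, -167.7, 70.0, -10.0] travel [0.126, 0.003, 0.384] rot [-0.0, -0.0, 0.012] rows 1.6 
  [451.1, -167.7, 3.0, -10.0] travel [0.126, 0.003, 0.652] rot [-0.0, -0.0, 0.012] rows 2.7
```

{"fn": "carry_out", "kwargs": {
  "moves": [
    {"travel":[0.126,0.003,0.2],"delta_rot":[0,0,0.012],"claw":0.85},
    {"travel":[0.126,0.003,0.384],"delta_rot":[0,0,0.012],"claw":0.85},
    {"travel":[0.126,0.003,0.384],"delta_rot":[0,0,0.012],"claw":0.85},
    {"travel":[0.126,0.003,0.5],"delta_rot":[0,0,0.012],"claw":0.85},
    {"travel":[0.126,0.003,0.6],"delta_rot":[0,0,0.012],"claw":0.85},
    {"travel":[0.126,0.003,0.652],"delta_rot":[0,0,0.012],"claw":0.85},
    {"travel":[0.126,0.003,0.652],"delta_rot":[0,0,0.012],"claw":0.85},
    {"travel":[0.126,0.003,0.652],"delta_rot":[0,0,0.012],"claw":0.85}
  ]
}}

```text
clock: 26.8
position: [452.4, -167.8, 4.6]
tcp_rot: [[0.176, 0.984, 0.002], [0.984, -0.176, -0.001], [-0.0, 0.002, -1.0]]
ft_force: [0.7, 0.9, 0.4]
gripper_width: 0.849
finger_force: 0.0
```

{"fn": "carry_out", "kwargs": {
  "moves": [
    {"travel":[0,0,0],"delta_rot":[0,0,0],"claw":0.3},
    {"travel":[0,0,0],"delta_rot":[0,0,0],"claw":0.3},
    {"travel":[0,0,0],"delta_rot":[0,0,0],"claw":0.3},
    {"travel":[0,0,0],"delta_rot":[0,0,0],"claw":0.3},
    {"travel":[0,0,0],"delta_rot":[0,0,0],"claw":0.3},
    {"travel":[0,0,0],"delta_rot":[0,0,0],"claw":0.3}
  ],
  "grip_force": 70
}}

```text
clock: 27.55
position: [452.0, -167.6, 4.5]
tcp_rot: [[0.175, 0.984, 0.001], [0.984, -0.175, -0.001], [-0.0, 0.002, -1.0]]
ft_force: [-1.5, -0.1, 7.0]
gripper_width: 0.513
finger_force: 71.9
```

Run:
```python
from h import *
st();chain([(451.1,-167.7,130,-10),(530,-140,130,30)],[(620.3,-109.8,110,86.3)])
```

```text
t 27.55 pos [ 452.  -167.6    4.5] phi -10.1 q [-0.36  0.15 -0.53  0.89 -0.    1.39] w 0.513 F [-1.5 -0.1  7. ]
call
  [451.1, -167.7, 130.0, -10.0] travel [-0.001, -0.003, -0.502] rot [0.0, 0.0, -0.001] rows 2.0 
  [530, -140, 130, 30] travel [0.163, 0.289, -0.502] rot [0.0, 0.0, -0.223] rows 3.7 
call
  [620.3, -109.8, 110.0, 86.3] travel [-0.076, 0.373, 0.08] rot [0.0, 0.0, -0.313] rows 5.3
```

{"fn": "carry_out", "kwargs": {
  "moves": [
    {"travel":[0,0,-0.2],"delta_rot":[0,0,0],"claw":0.3},
    {"travel":[0,0,-0.4],"delta_rot":[0,0,0],"claw":0.3},
    {"travel":[0,0,-0.5],"delta_rot":[0,0,0],"claw":0.3},
    {"travel":[0.04,0.07,-0.5],"delta_rot":[0,0,-0.055],"claw":0.3},
    {"travel":[0.08,0.14,-0.5],"delta_rot":[0,0,-0.11],"claw":0.3},
    {"travel":[0.12,0.21,-0.5],"delta_rot":[0,0,-0.165],"claw":0.3},
    {"travel":[0.163,0.289,-0.5],"delta_rot":[0,0,-0.223],"claw":0.3},
    {"travel":[0.163,0.289,-0.5],"delta_rot":[0,0,-0.223],"claw":0.3}
  ]
}}

```text
clock: 28.55
position: [530.4, -139.5, 127.8]
tcp_rot: [[-0.501, 0.866, -0.001], [0.866, 0.501, 0.0], [0.0, -0.0, -1.0]]
ft_force: [-0.9, -0.7, -2.3]
gripper_width: 0.513
finger_force: 73.6
```

{"fn": "carry_out", "kwargs": {
  "moves": [
    {"travel":[0,0.07,0],"delta_rot":[0,0,-0.055],"claw":0.3},
    {"travel":[-0.02,0.14,0.02],"delta_rot":[0,0,-0.11],"claw":0.3},
    {"travel":[-0.03,0.21,0.03],"delta_rot":[0,0,-0.165],"claw":0.3},
    {"travel":[-0.05,0.29,0.05],"delta_rot":[0,0,-0.22],"claw":0.3},
    {"travel":[-0.07,0.34,0.08],"delta_rot":[0,0,-0.275],"claw":0.3},
    {"travel":[-0.076,0.373,0.08],"delta_rot":[0,0,-0.313],"claw":0.3},
    {"travel":[-0.076,0.373,0.08],"delta_rot":[0,0,-0.313],"claw":0.3},
    {"travel":[-0.076,0.373,0.08],"delta_rot":[0,0,-0.313],"claw":0.3}
  ]
}}

```text
clock: 29.55
position: [619.2, -110.0, 108.3]
tcp_rot: [[-0.998, 0.067, -0.001], [0.067, 0.998, -0.0], [0.001, -0.0, -1.0]]
ft_force: [-0.9, 0.4, -1.9]
gripper_width: 0.514
finger_force: 73.6
```

```bash
python3 - <<'E'
from h import *
st();p=snap("wrist","w6")
E
python3 -c "
import cv2;a=cv2.imread('pics/w6.png');cv2.imwrite('pics/w6c.png',cv2.resize(a[100:400,120:520],(800,600),interpolation=2))"
```

```text
t 29.55 pos [ 619.2 -110.   108.3] phi 86.18 q [-0.18  0.35 -0.03  1.2  -0.   -0.11] w 0.514 F [-0.9  0.4 -1.9]
```

View pics/w6c.png

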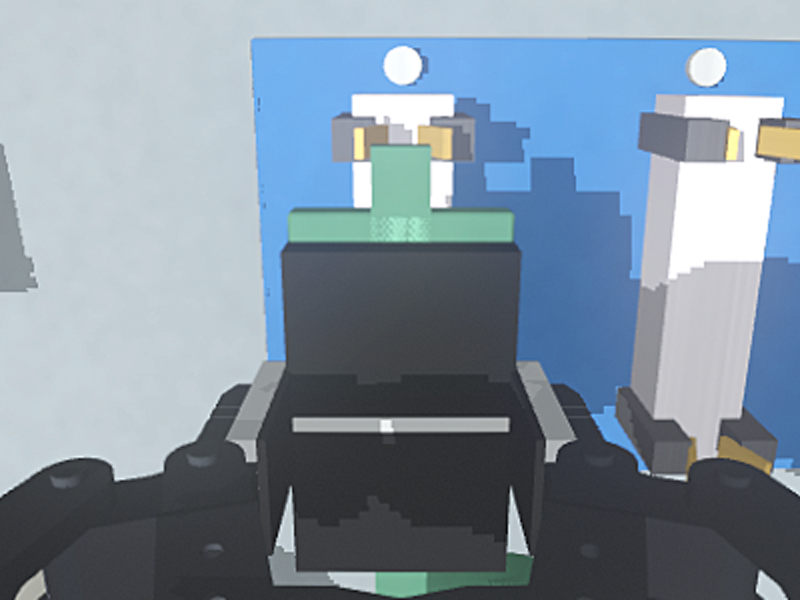

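```bash
cat >> h.py <<'E'
RIG=np.array([626.8,-10.0,-.065])
def seat(i,dx=0,dy=0,z=34):
    c,s=np.cos(RIG[2]),np.sin(RIG[2]);y=(i-2)*100+dy;return np.array([RIG[0]+c*dx-s*y,RIG[1]+s*dx+c*y,z])
def held(p,s,bot=4.5):
    """held pad in tool axes: ear tip edge rows by colour; expects ear tip x=55, stripe x=0"""
    g=hsv(p,(60,60,40),(95,255,255),(240,100,400,300));R=np.array(s["tcp_rot"]);P=np.array(s["position"])
    v,u=np.nonzero(g);r0=v.min();rows=[(u[v==r].min(),u[v==r].max()) for r in range(r0+4,r0+22,3)]
    zt=P[2]-bot+7
    tool=lambda uv,z:((plane(p,uv,z)-P)@R)
    col=np.mean([(a+b)/2 for a,b in rows]);tip=tool([(col,r0-.5)],zt)[0]
    mids=tool([((a+b)/2,r0+4+3*i) for i,(a,b) in enumerate(rows)],zt)
    st=hsv(p,(0,0,110),(180,30,255),(270,295,372,330));vv,uu=np.nonzero(st);stripe=tool([(uu.mean(),vv.mean())],P[2]-bot+16)[0] if len(vv)>40 else None
    return "ear tip row",r0,"tool",tip.round(1),"ear mid y",mids[:,1].round(1),"stripe",None if stripe is None else stripe.round(1)
E
python3 - <<'E'
from h import *
s=manip.state();p=snap("wrist");print(held(p,s))
print("pred bar near end",proj(p,[seat(1,-62,-15),seat(1,-62,15),seat(1,-49,0,50)]).round(1).tolist(),"seen (296,148),(347,148)")
m=hsv(p,(0,0,185),(180,45,255),(285,140,360,175));
for r in (150,152,200):
    u=np.nonzero(hsv(p,(0,0,150),(180,45,255),(290,r,360,r+1))[r])[0];print(r,u.min() if len(u) else None,u.max() if len(u) else None)
E
```

```text
('ear tip row', np.int64(173), 'tool', array([52.2, -0.3, -2.5]), 'ear mid y', array([-0.3, -0.3, -0.3, -0.3, -0.3, -0.3]), 'stripe', array([ -3.1,  -0.1, -11.5]))
pred bar near end [[295.7, 145.8], [346.3, 145.8], [321.1, 170.2]] seen (296,148),(347,148)
150 296 346
152 296 346
200 297 345
```

```bash
cat >> h.py <<'E'
def barend(p,s,i,bot=4.5):
    """near end of bar i in tool axes (z=34); the row where the white starts, and mid columns"""
    R=np.array(s["tcp_rot"]);P=np.array(s["position"]);a=proj(p,[seat(i,-62)])[0]
    u0=int(a[0]);G=cv2.cvtColor(p["pixels"],cv2.COLOR_RGB2HSV);
    rr=[]
    for u in range(u0-16,u0+17,4):
        c=G[int(a[1])-12:int(a[1])+12,u,1].astype(float);k=np.argmin(np.diff(c));rr.append(int(a[1])-12+k+.5)
    r=np.median(rr);row=int(r)+4;w=np.nonzero(G[row,u0-45:u0+45,1]<60)[0]+u0-45;mid=(w.min()+w.max())/2
    t=((plane(p,[(mid,r+.0)],34)-P)@R)[0];d=t-((seat(i,-62)-P)@R)
    return "bar row",r,"cols",w.min(),w.max(),"tool",t.round(2),"minus predicted",d.round(2)
E
python3 - <<'E'
from h import *
s=manip.state();p=snap("wrist");print(barend(p,s,1));print(barend(p,s,2))
s=manip.state();p=snap("wrist");print(held(p,s)); print(s["position"])
E
```

```text
('bar row', np.float64(145.5), 'cols', np.int64(296), np.int64(346), 'tool', array([61.14,  0.22, 74.52]), 'minus predicted', array([0.06, 0.01, 0.  ]))
('bar row', np.float64(146.5), 'cols', np.int64(448), np.int64(511), 'tool', array([61.17, 95.27, 74.51]), 'minus predicted', array([ 0.04, -4.93,  0.  ]))
('ear tip row', np.int64(173), 'tool', array([52.2, -0.3, -2.5]), 'ear mid y', array([-0.3, -0.3, -0.3, -0.3, -0.3, -0.3]), 'stripe', array([ -3.1,  -0.1, -11.5]))
[ 619.50731774 -109.96116219  108.53794244]
```

{"fn": "carry_out", "kwargs": {
  "moves": [
    {"travel":[0.008,0.002,0.07],"delta_rot":[0,0,0],"claw":0.3},
    {"travel":[0.008,0.002,0.14],"delta_rot":[0,0,0],"claw":0.3},
    {"travel":[0.008,0.002,0.16],"delta_rot":[0,0,0],"claw":0.3},
    {"travel":[0.008,0.002,0.18],"delta_rot":[0,0,0],"claw":0.3},
    {"travel":[0.008,0.002,0.2],"delta_rot":[0,0,0],"claw":0.3},
    {"travel":[0.008,0.002,0.22],"delta_rot":[0,0,0],"claw":0.3},
    {"travel":[0.008,0.002,0.24],"delta_rot":[0,0,0],"claw":0.3},
    {"travel":[0.008,0.002,0.25],"delta_rot":[0,0,0],"claw":0.3},
    {"travel":[0.008,0.002,0.26],"delta_rot":[0,0,0],"claw":0.3},
    {"travel":[0.008,0.002,0.27],"delta_rot":[0,0,0],"claw":0.3},
    {"travel":[0.008,0.002,0.275],"delta_rot":[0,0,0],"claw":0.3},
    {"travel":[0.008,0.002,0.28],"delta_rot":[0,0,0],"claw":0.3}
  ]
}}

```text
clock: 31.25
position: [617.3, -108.9, 38.5]
tcp_rot: [[-0.998, 0.063, -0.001], [0.063, 0.998, 0.0], [0.001, 0.0, -1.0]]
ft_force: [-4.4, 0.4, 8.9]
gripper_width: 0.512
finger_force: 74.9
```

{"fn": "carry_out", "kwargs": {
  "moves": [
    {"travel":[0,0,0.004],"delta_rot":[0,0,0],"claw":0.3},
    {"travel":[0,0,0.008],"delta_rot":[0,0,0],"claw":0.3},
    {"travel":[0,0,0.008],"delta_rot":[0,0,0],"claw":0.3}
  ]
}}

```text
clock: 31.62
position: [617.4, -108.9, 38.5]
tcp_rot: [[-0.998, 0.063, 0.0], [0.063, 0.998, 0.0], [-0.0, 0.0, -1.0]]
ft_force: [-8.0, 1.1, 13.9]
gripper_width: 0.51
finger_force: 75.6
```

{"fn": "carry_out", "kwargs": {
  "moves": [
    {"travel":[0,0,0.008],"delta_rot":[0,0,0],"claw":0.3},
    {"travel":[0,0,0.012],"delta_rot":[0,0,0],"claw":0.3},
    {"travel":[0,0,0.012],"delta_rot":[0,0,0],"claw":0.3},
    {"travel":[0,0,-0.006],"delta_rot":[0,0,0],"claw":0.3},
    {"travel":[0,0,-0.006],"delta_rot":[0,0,0],"claw":0.75},
    {"travel":[0,0,-0.006],"delta_rot":[0,0,0],"claw":0.75},
    {"travel":[0,0,-0.006],"delta_rot":[0,0,0],"claw":0.75},
    {"travel":[0,0,-0.2],"delta_rot":[0,0,0],"claw":0.75},
    {"travel":[-0.1,0,-0.45],"delta_rot":[0,0,0],"claw":0.85},
    {"travel":[-0.2,0,-0.56],"delta_rot":[0,0,0],"claw":0.85},
    {"travel":[-0.2,0,-0.56],"delta_rot":[0,0,0],"claw":0.85}
  ]
}}

```text
clock: 33.0
position: [670.6, -112.6, 178.8]
tcp_rot: [[-0.998, 0.063, 0.005], [0.063, 0.998, -0.001], [-0.005, -0.001, -1.0]]
ft_force: [0.5, -0.4, -0.6]
gripper_width: 0.849
finger_force: 0.0
```

Run:
```python
from h import *
st();p=snap("wrist","w7")
# held stripe and lining of pad in seat 1: measure at z=50
a=proj(p,[seat(1,0,0,50),seat(1,-36,-23,50),seat(1,36,23,50),seat(1,-55,0,41),seat(1,55,0,41)]).round(1);print(a.tolist())
u,v=a[0].astype(int)
m=hsv(p,(0,0,110),(180,45,255),(u-28,v-12,u+28,v+12));vv,uu=np.nonzero(m);print("stripe",uu.mean(),vv.mean(),plane(p,[(uu.mean(),vv.mean())],50).round(1),seat(1))
g=hsv(p,(60,60,40),(95,255,255),(u-60,v-110,u+60,v+110));vv,uu=np.nonzero(g);print("green rows",vv.min(),vv.max(), "top ear",plane(p,[(uu[vv<vv.min()+6].mean(),vv.min()-.5)],41).round(1),seat(1,-55),"bottom ear",plane(p,[(uu[vv>vv.max()-6].mean(),vv.max()+.5)],34).round(1),seat(1,55))
cv2.imwrite("pics/w7c.png",cv2.resize(p["pixels"][max(0,v-90):v+90,u-80:u+160,::-1],(800,600),interpolation=2))
```

```text
t 33.0 pos [ 670.6 -112.6  178.8] phi 86.38 q [-0.17  0.43  0.24  1.38  0.   -0.1 ] w 0.849 F [ 0.5 -0.4 -0.6]
[[320.1, 158.1], [288.4, 107.5], [349.8, 205.6], [320.3, 81.5], [320.0, 226.5]]
stripe 319.5 158.5 [[ 620.6 -110.3   50. ]] [ 620.30457612 -109.78882437   34.        ]
green rows 84 226 top ear [[ 566.8 -106.2   41. ]] [ 565.42072271 -106.21634123   34.        ] bottom ear [[ 676.9 -113.5   34. ]] [ 675.18842952 -113.3613075    34.        ]
```

View pics/w7c.png

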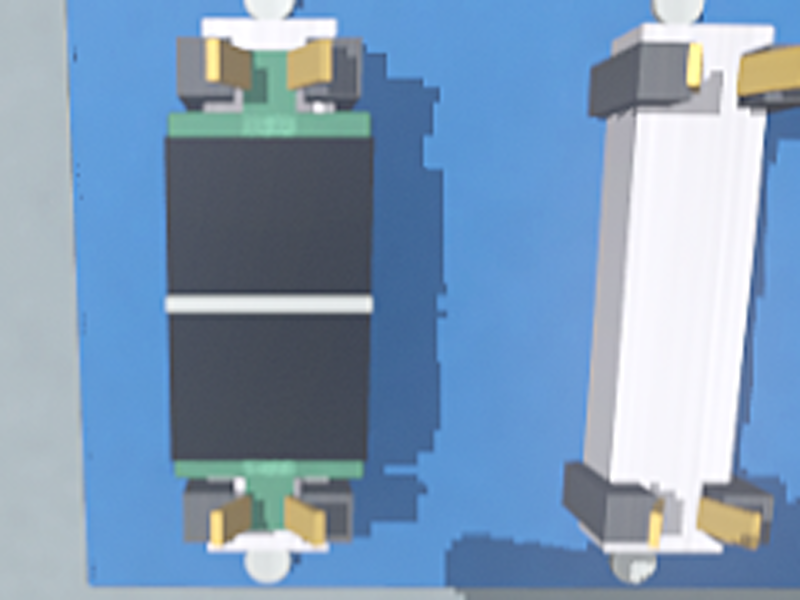

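Pad 1 is seated: both ears are under the brass clips, and the stripe at crop (268,303) lies within 0.6 mm of the seat. Next is pad B.

Run:
```python
from h import *
t=snap("top")
for r in spotter.cut_out(t,"new1")[:7]:
    b=cv2.minAreaRect(rect(r["pixels"]));print(round(r["confidence"],2),np.round(b[0],1),plane(t,[b[0]],12)[0].round(1))
chain([(560,-60,175,30),(441,-6,168,-23)])
```

```text
0.93 [240.  286.4] [424.5 202.9  12. ]
0.87 [430.5 358. ] [ 241.2 -272.3   12. ]
0.78 [492.1 332.3] [ 303.6 -426.4   12. ]
0.78 [211.7 361.3] [239.  273.9  12. ]
0.68 [311.1 274.8] [451.4  23.1  12. ]
0.51 [256.7 320.5] [338.6 161.2  12. ]
call
  [560, -60, 175, 30] travel [0.44, 0.181, -0.001] rot [-0.0, -0.001, 0.313] rows 5.3 
  [441, -6, 168, -23] travel [0.929, 0.367, 0.029] rot [-0.001, -0.001, 0.608] rows 10.2
```

{"fn": "carry_out", "kwargs": {
  "moves": [
    {"travel":[0.1,0.04,0],"delta_rot":[0,0,0.055],"claw":0.85},
    {"travel":[0.2,0.08,0],"delta_rot":[0,0,0.11],"claw":0.85},
    {"travel":[0.3,0.12,0],"delta_rot":[0,0,0.165],"claw":0.85},
    {"travel":[0.4,0.16,0],"delta_rot":[0,0,0.22],"claw":0.85},
    {"travel":[0.48,0.19,0.01],"delta_rot":[0,0,0.275],"claw":0.85},
    {"travel":[0.56,0.22,0.01],"delta_rot":[0,0,0.33],"claw":0.85},
    {"travel":[0.65,0.25,0.01],"delta_rot":[0,0,0.385],"claw":0.85},
    {"travel":[0.75,0.29,0.02],"delta_rot":[0,0,0.44],"claw":0.85},
    {"travel":[0.84,0.33,0.02],"delta_rot":[0,0,0.5],"claw":0.85},
    {"travel":[0.929,0.367,0.03],"delta_rot":[0,0,0.56],"claw":0.85},
    {"travel":[0.929,0.367,0.03],"delta_rot":[0,0,0.608],"claw":0.85},
    {"travel":[0.929,0.367,0.03],"delta_rot":[0,0,0.608],"claw":0.85}
  ]
}}

```text
clock: 34.65
position: [440.3, -5.9, 167.5]
tcp_rot: [[0.39, 0.921, -0.002], [0.921, -0.39, -0.0], [-0.001, -0.002, -1.0]]
ft_force: [-0.8, 0.6, -0.1]
gripper_width: 0.854
finger_force: 0.0
```

Run:
```python
from h import *
st();p=snap("wrist");r=pad(p,(452,22));print(r)
u,v=proj(p,[(r[0],r[1],16)])[0].astype(int);print(u,v,p["pixels"][v-12,u],p["pixels"][v+12,u])
x,y,a=r[:3];a=a-90
chain([(x,y,70,a),(x,y,2,a)])
```

```text
t 34.65 pos [440.3  -5.9 167.5] phi -22.96 q [-0.01 -0.02 -0.34  1.26 -0.    1.96] w 0.854 F [-0.8  0.6 -0.1]
(np.float64(454.0), np.float64(23.2), np.float64(66.9), 'rect', array([454.1,  23.7]), array([108.1,  46.5]), 'cost', np.float64(0.02), 'green px', 939, 'conf', 0.64)
318 183 [73 76 79] [77 80 82]
call
  [454.0, 23.2, 70.0, -23.1] travel [0.128, 0.002, 0.392] rot [-0.0, 0.0, 0.001] rows 1.6 
  [454.0, 23.2, 2.0, -23.1] travel [0.128, 0.003, 0.664] rot [-0.0, 0.0, 0.001] rows 2.7
```

{"fn": "carry_out", "kwargs": {
  "moves": [
    {"travel":[0.118,0.002,0.2],"delta_rot":[0,0,0],"claw":0.85},
    {"travel":[0.118,0.002,0.384],"delta_rot":[0,0,0],"claw":0.85},
    {"travel":[0.118,0.002,0.384],"delta_rot":[0,0,0],"claw":0.85},
    {"travel":[0.118,0.002,0.5],"delta_rot":[0,0,0],"claw":0.85},
    {"travel":[0.118,0.002,0.6],"delta_rot":[0,0,0],"claw":0.85},
    {"travel":[0.118,0.002,0.66],"delta_rot":[0,0,0],"claw":0.85},
    {"travel":[0.118,0.002,0.66],"delta_rot":[0,0,0],"claw":0.85},
    {"travel":[0.118,0.002,0.66],"delta_rot":[0,0,0],"claw":0.85}
  ]
}}

```text
clock: 35.75
position: [454.9, 20.9, 5.0]
tcp_rot: [[0.392, 0.92, 0.002], [0.92, -0.392, 0.0], [0.001, 0.001, -1.0]]
ft_force: [0.5, -0.7, 1.2]
gripper_width: 0.85
finger_force: 0.0
```

{"fn": "carry_out", "kwargs": {
  "moves": [
    {"travel":[0,0,0],"delta_rot":[0,0,0],"claw":0.3},
    {"travel":[0,0,0],"delta_rot":[0,0,0],"claw":0.3},
    {"travel":[0,0,0],"delta_rot":[0,0,0],"claw":0.3},
    {"travel":[0,0,0],"delta_rot":[0,0,0],"claw":0.3},
    {"travel":[0,0,0],"delta_rot":[0,0,0],"claw":0.3},
    {"travel":[0,0,0],"delta_rot":[0,0,0],"claw":0.3}
  ],
  "grip_force": 70
}}

```text
clock: 36.5
position: [454.5, 21.0, 5.0]
tcp_rot: [[0.392, 0.92, 0.002], [0.92, -0.392, 0.0], [0.001, 0.001, -1.0]]
ft_force: [-2.1, -0.0, 6.5]
gripper_width: 0.513
finger_force: 73.0
```

Run:
```python
from h import *
st();s=manip.state()["position"];chain([(s[0],s[1],130,-23),(530,10,130,25)],[(626.8,-10,110,86.3)])
```

```text
t 36.5 pos [454.5  21.    5. ] phi -23.06 q [ 0.05  0.1  -0.58  0.89  0.    2.02] w 0.513 F [-2.1 -0.   6.5]
call
  [454.5, 21.0, 130.0, -23.0] travel [0.0, 0.001, -0.5] rot [0.0, -0.0, -0.0] rows 2.0 
  [530, 10, 130, 25] travel [0.078, 0.296, -0.499] rot [0.001, -0.0, -0.267] rows 4.5 
call
  [626.8, -10.0, 110.0, 86.3] travel [-0.236, 0.317, 0.08] rot [0.0, 0.0, -0.341] rows 5.7
```

{"fn": "carry_out", "kwargs": {
  "moves": [
    {"travel":[0,0,-0.2],"delta_rot":[0,0,0],"claw":0.3},
    {"travel":[0,0,-0.4],"delta_rot":[0,0,0],"claw":0.3},
    {"travel":[0,0,-0.5],"delta_rot":[0,0,0],"claw":0.3},
    {"travel":[0.02,0.06,-0.5],"delta_rot":[0,0,-0.055],"claw":0.3},
    {"travel":[0.04,0.12,-0.5],"delta_rot":[0,0,-0.11],"claw":0.3},
    {"travel":[0.06,0.19,-0.5],"delta_rot":[0,0,-0.165],"claw":0.3},
    {"travel":[0.078,0.25,-0.5],"delta_rot":[0,0,-0.22],"claw":0.3},
    {"travel":[0.078,0.296,-0.5],"delta_rot":[0,0,-0.267],"claw":0.3},
    {"travel":[0.078,0.296,-0.5],"delta_rot":[0,0,-0.267],"claw":0.3}
  ]
}}

```text
clock: 37.62
position: [529.9, 9.7, 128.5]
tcp_rot: [[-0.421, 0.907, -0.001], [0.907, 0.421, -0.0], [0.0, -0.001, -1.0]]
ft_force: [-0.7, 0.4, -3.2]
gripper_width: 0.512
finger_force: 74.8
```

{"fn": "carry_out", "kwargs": {
  "moves": [
    {"travel":[-0.03,0.07,0],"delta_rot":[0,0,-0.055],"claw":0.3},
    {"travel":[-0.07,0.14,0.02],"delta_rot":[0,0,-0.11],"claw":0.3},
    {"travel":[-0.12,0.2,0.03],"delta_rot":[0,0,-0.165],"claw":0.3},
    {"travel":[-0.16,0.26,0.05],"delta_rot":[0,0,-0.22],"claw":0.3},
    {"travel":[-0.2,0.3,0.08],"delta_rot":[0,0,-0.275],"claw":0.3},
    {"travel":[-0.236,0.317,0.08],"delta_rot":[0,0,-0.34],"claw":0.3},
    {"travel":[-0.236,0.317,0.08],"delta_rot":[0,0,-0.341],"claw":0.3},
    {"travel":[-0.236,0.317,0.08],"delta_rot":[0,0,-0.341],"claw":0.3}
  ]
}}

```text
clock: 38.62
position: [625.8, -9.8, 108.9]
tcp_rot: [[-0.998, 0.067, -0.0], [0.067, 0.998, 0.0], [0.0, 0.0, -1.0]]
ft_force: [-0.2, -0.7, -1.1]
gripper_width: 0.516
finger_force: 74.8
```

Run:
```python
from h import *
st();s=manip.state();p=snap("wrist");print(held(p,s,5.0));print(barend(p,s,2))
```

```text
t 38.62 pos [625.8  -9.8 108.9] phi 86.15 q [-0.02  0.34 -0.04  1.19  0.    0.05] w 0.516 F [-0.2 -0.7 -1.1]
('ear tip row', np.int64(168), 'tool', array([54. , -0.3, -2. ]), 'ear mid y', array([-0.3, -0.3, -0.3, -0.3, -0.3, -0.3]), 'stripe', array([ -1.3,  -0.1, -11. ]))
('bar row', np.float64(146.5), 'cols', np.int64(295), np.int64(345), 'tool', array([60.56, -0.37, 74.9 ]), 'minus predicted', array([-0.38, -0.13, -0.  ]))
```

{"fn": "carry_out", "kwargs": {
  "moves": [
    {"travel":[0,0,0.07],"delta_rot":[0,0,0],"claw":0.3},
    {"travel":[0,0,0.14],"delta_rot":[0,0,0],"claw":0.3},
    {"travel":[0,0,0.16],"delta_rot":[0,0,0],"claw":0.3},
    {"travel":[0,0,0.18],"delta_rot":[0,0,0],"claw":0.3},
    {"travel":[0,0,0.2],"delta_rot":[0,0,0],"claw":0.3},
    {"travel":[0,0,0.22],"delta_rot":[0,0,0],"claw":0.3},
    {"travel":[0,0,0.24],"delta_rot":[0,0,0],"claw":0.3},
    {"travel":[0,0,0.25],"delta_rot":[0,0,0],"claw":0.3},
    {"travel":[0,0,0.26],"delta_rot":[0,0,0],"claw":0.3},
    {"travel":[0,0,0.27],"delta_rot":[0,0,0],"claw":0.3},
    {"travel":[0,0,0.275],"delta_rot":[0,0,0],"claw":0.3},
    {"travel":[0,0,0.28],"delta_rot":[0,0,0],"claw":0.3}
  ]
}}

```text
clock: 40.17
position: [625.7, -10.3, 39.1]
tcp_rot: [[-0.998, 0.063, -0.001], [0.063, 0.998, -0.0], [0.001, -0.0, -1.0]]
ft_force: [-5.9, -0.9, 10.1]
gripper_width: 0.515
finger_force: 76.5
```

{"fn": "carry_out", "kwargs": {
  "moves": [
    {"travel":[0,0,0.006],"delta_rot":[0,0,0],"claw":0.3},
    {"travel":[0,0,0.012],"delta_rot":[0,0,0],"claw":0.3},
    {"travel":[0,0,0.018],"delta_rot":[0,0,0],"claw":0.3},
    {"travel":[0,0,0.018],"delta_rot":[0,0,0],"claw":0.3}
  ]
}}

```text
clock: 40.67
position: [625.8, -10.3, 39.0]
tcp_rot: [[-0.998, 0.063, 0.002], [0.063, 0.998, -0.0], [-0.002, -0.0, -1.0]]
ft_force: [-14.2, -0.4, 31.3]
gripper_width: 0.513
finger_force: 78.4
```

{"fn": "carry_out", "kwargs": {
  "moves": [
    {"travel":[0,0,-0.016],"delta_rot":[0,0,0],"claw":0.3},
    {"travel":[0,0,-0.016],"delta_rot":[0,0,0],"claw":0.75},
    {"travel":[0,0,-0.016],"delta_rot":[0,0,0],"claw":0.75},
    {"travel":[0,0,-0.016],"delta_rot":[0,0,0],"claw":0.75},
    {"travel":[0,0,-0.2],"delta_rot":[0,0,0],"claw":0.75},
    {"travel":[-0.1,0,-0.45],"delta_rot":[0,0,0],"claw":0.85},
    {"travel":[-0.18,0,-0.56],"delta_rot":[0,0,0],"claw":0.85},
    {"travel":[-0.18,0,-0.56],"delta_rot":[0,0,0],"claw":0.85},
    {"travel":[-0.18,0,-0.56],"delta_rot":[0,0,0],"claw":0.85}
  ]
}}

```text
clock: 41.8
position: [670.7, -12.9, 172.8]
tcp_rot: [[-0.998, 0.063, -0.002], [0.063, 0.998, 0.0], [0.002, -0.0, -1.0]]
ft_force: [-1.3, 0.0, -0.1]
gripper_width: 0.851
finger_force: 0.0
```

```bash
cat >> h.py <<'E'
def seated(p,i):
    a=proj(p,[seat(i,0,0,50),seat(i,-36,-23,50),seat(i,-36,23,50)]);u,v=a[0].astype(int)
    m=hsv(p,(0,0,110),(180,45,255),(u-28,v-12,u+28,v+12));vv,uu=np.nonzero(m)
    print("seat",i,"stripe off",(plane(p,[(uu.mean(),vv.mean())],50)[0]-seat(i,0,0,50)).round(1),"stripe width/pred",uu.max()-uu.min()+1,np.linalg.norm(np.subtract(*proj(p,[seat(i,0,-23,50),seat(i,0,23,50)]))).round(1))
    g=hsv(p,(60,60,40),(95,255,255),(u-60,v-110,u+60,v+110));vv,uu=np.nonzero(g);print(" near ear off",(plane(p,[(uu[vv<vv.min()+6].mean(),vv.min()-.5)],41)[0]-seat(i,-55,0,41)).round(1),"far",(plane(p,[(uu[vv>vv.max()-6].mean(),vv.max()+.5)],41)[0]-seat(i,55,0,41)).round(1))
    c=p["pixels"][max(0,v-90):v+90,u-120:u+120,::-1];return cv2.resize(c,(600,int(c.shape[0]*2.5)),interpolation=2)
E
python3 - <<'E'
from h import *
st();p=snap("wrist");cv2.imwrite("pics/w8.png",seated(p,2));seated(p,1)
print(pad(p,(424,203))[:3])
t=snap("top")
for r in spotter.cut_out(t,"new1")[:7]:
    b=cv2.minAreaRect(rect(r["pixels"]));print(round(r["confidence"],2),np.round(b[0],1),plane(t,[b[0]],12)[0].round(1))
chain([(424,173,168,0)])
E
```

```text
t 41.8 pos [670.7 -12.9 172.8] phi 86.37 q [-0.02  0.41  0.21  1.37 -0.    0.04] w 0.851 F [-1.3  0.  -0.1]
seat 2 stripe off [ 1.  -1.4  0. ] stripe width/pred 56 62.4
 near ear off [ 1.6 -0.4  0. ] far [ 0.9 -0.1  0. ]
seat 1 stripe off [-1.4 -4.7  0. ] stripe width/pred 56 61.0
 near ear off [ 0.9 -0.8  0. ] far [ 0.3 -1.1  0. ]
(np.float64(629.2), np.float64(-11.0), np.float64(176.6))
0.92 [430.9 358.2] [ 240.7 -273.3   12. ]
0.84 [212.5 360.5] [241. 272.  12.]
0.8 [240.5 286.5] [424.3 201.7  12. ]
0.73 [193.5 219.5] [595.7 320.2  12. ]
0.68 [363.5 206. ] [ 624.5 -112.3   12. ]
0.67 [492.5 333. ] [ 301.7 -427.3   12. ]
0.49 [187.6 215.3] [606.6 335.   12. ]
call
  [424, 173, 168, 0] travel [1.03, 0.68, 0.022] rot [-0.001, -0.001, 0.48] rows 8.1 !!
```

View pics/w8.png

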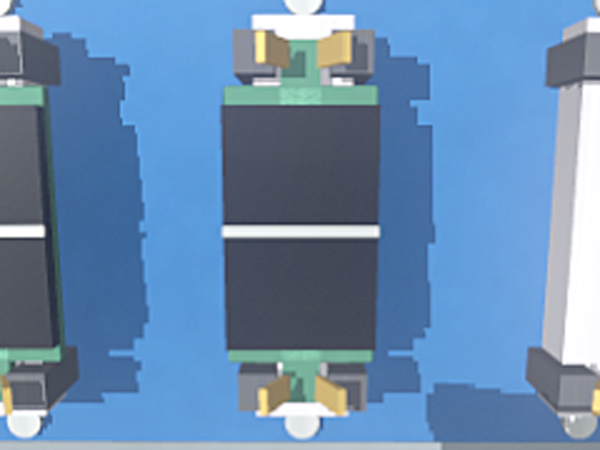

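Pad 2 is seated under its clips. Now pad C.

Run:
```python
from h import *
chain([(550,60,170,40),(432,172,168,0)])
```

```text
call
  [550, 60, 170, 40] travel [0.498, 0.261, 0.013] rot [-0.0, -0.001, 0.258] rows 4.3 
  [432, 172, 168, 0] travel [0.998, 0.678, 0.022] rot [-0.001, -0.001, 0.48] rows 8.1
```

{"fn": "carry_out", "kwargs": {
  "moves": [
    {"travel":[0.12,0.07,0],"delta_rot":[0,0,0.055],"claw":0.85},
    {"travel":[0.24,0.15,0],"delta_rot":[0,0,0.11],"claw":0.85},
    {"travel":[0.36,0.22,0],"delta_rot":[0,0,0.165],"claw":0.85},
    {"travel":[0.48,0.3,0.01],"delta_rot":[0,0,0.22],"claw":0.85},
    {"travel":[0.6,0.38,0.01],"delta_rot":[0,0,0.275],"claw":0.85},
    {"travel":[0.72,0.48,0.01],"delta_rot":[0,0,0.33],"claw":0.85},
    {"travel":[0.84,0.57,0.02],"delta_rot":[0,0,0.385],"claw":0.85},
    {"travel":[0.93,0.63,0.02],"delta_rot":[0,0,0.44],"claw":0.85},
    {"travel":[0.998,0.678,0.022],"delta_rot":[0,0,0.48],"claw":0.85},
    {"travel":[0.998,0.678,0.022],"delta_rot":[0,0,0.48],"claw":0.85},
    {"travel":[0.998,0.678,0.022],"delta_rot":[0,0,0.48],"claw":0.85}
  ]
}}

```text
clock: 43.38
position: [433.1, 171.7, 168.6]
tcp_rot: [[-0.001, 1.0, 0.0], [1.0, 0.001, -0.0], [-0.0, 0.0, -1.0]]
ft_force: [-0.8, -0.6, -0.3]
gripper_width: 0.847
finger_force: 0.0
```

Run:
```python
from h import *
st();p=snap("wrist");r=pad(p,(424,202));print(r)
x,y,a=r[:3];a=(a-90)
u,v=proj(p,[(x,y,16)])[0].astype(int);print(u,v,p["pixels"][v-12,u],p["pixels"][v+12,u])
chain([(x,y,70,a),(x,y,2,a)])
```

```text
t 43.38 pos [433.1 171.7 168.6] phi 0.07 q [ 0.38  0.02 -0.29  1.26 -0.    1.95] w 0.847 F [-0.8 -0.6 -0.3]
(np.float64(428.5), np.float64(203.9), np.float64(86.6), 'rect', array([428.4, 203.9]), array([110.2,  47.9]), 'cost', np.float64(0.007), 'green px', 998, 'conf', 0.58)
311 182 [64 67 70] [70 73 76]
call
  [428.5, 203.9, 70.0, -3.4] travel [0.129, -0.02, 0.394] rot [-0.0, 0.0, 0.019] rows 1.7 
  [428.5, 203.9, 2.0, -3.4] travel [0.129, -0.02, 0.666] rot [-0.0, 0.0, 0.019] rows 2.7
```

{"fn": "carry_out", "kwargs": {
  "moves": [
    {"travel":[0.117,-0.02,0.2],"delta_rot":[0,0,0.019],"claw":0.85},
    {"travel":[0.117,-0.02,0.384],"delta_rot":[0,0,0.019],"claw":0.85},
    {"travel":[0.117,-0.02,0.384],"delta_rot":[0,0,0.019],"claw":0.85},
    {"travel":[0.117,-0.02,0.5],"delta_rot":[0,0,0.019],"claw":0.85},
    {"travel":[0.117,-0.02,0.6],"delta_rot":[0,0,0.019],"claw":0.85},
    {"travel":[0.117,-0.02,0.66],"delta_rot":[0,0,0.019],"claw":0.85},
    {"travel":[0.117,-0.02,0.66],"delta_rot":[0,0,0.019],"claw":0.85},
    {"travel":[0.117,-0.02,0.66],"delta_rot":[0,0,0.019],"claw":0.85}
  ]
}}

```text
clock: 44.48
position: [429.0, 201.5, 5.1]
tcp_rot: [[0.06, 0.998, 0.002], [0.998, -0.06, 0.001], [0.001, 0.002, -1.0]]
ft_force: [-0.1, -0.2, -0.3]
gripper_width: 0.849
finger_force: 0.0
```

{"fn": "carry_out", "kwargs": {
  "moves": [
    {"travel":[0,0,0],"delta_rot":[0,0,0],"claw":0.3},
    {"travel":[0,0,0],"delta_rot":[0,0,0],"claw":0.3},
    {"travel":[0,0,0],"delta_rot":[0,0,0],"claw":0.3},
    {"travel":[0,0,0],"delta_rot":[0,0,0],"claw":0.3},
    {"travel":[0,0,0],"delta_rot":[0,0,0],"claw":0.3},
    {"travel":[0,0,0],"delta_rot":[0,0,0],"claw":0.3}
  ],
  "grip_force": 70
}}

```text
clock: 45.22
position: [428.6, 201.6, 5.1]
tcp_rot: [[0.06, 0.998, 0.002], [0.998, -0.06, 0.001], [0.001, 0.001, -1.0]]
ft_force: [-1.3, -0.3, 6.0]
gripper_width: 0.516
finger_force: 72.7
```

Run:
```python
from h import *
st();s=manip.state()["position"];chain([(s[0],s[1],130,-3.4),(530,130,130,35)],[(633.3,89.8,110,86.3)])
```

```text
t 45.23 pos [428.6 201.6   5.1] phi -3.44 q [ 0.44  0.13 -0.54  0.89  0.    2.07] w 0.516 F [-1.3 -0.3  6. ]
call
  [428.6, 201.6, 130.0, -3.4] travel [0.0, 0.001, -0.5] rot [0.0, -0.0, -0.0] rows 2.0 
  [530, 130, 130, 35] travel [-0.261, 0.423, -0.499] rot [0.001, -0.0, -0.214] rows 3.6 
call
  [633.3, 89.8, 110.0, 86.3] travel [-0.369, 0.246, 0.08] rot [0.0, 0.0, -0.285] rows 4.8
```

{"fn": "carry_out", "kwargs": {
  "moves": [
    {"travel":[0,0,-0.2],"delta_rot":[0,0,0],"claw":0.3},
    {"travel":[0,0,-0.4],"delta_rot":[0,0,0],"claw":0.3},
    {"travel":[0,0,-0.5],"delta_rot":[0,0,0],"claw":0.3},
    {"travel":[-0.06,0.1,-0.5],"delta_rot":[0,0,-0.055],"claw":0.3},
    {"travel":[-0.13,0.21,-0.5],"delta_rot":[0,0,-0.11],"claw":0.3},
    {"travel":[-0.2,0.32,-0.5],"delta_rot":[0,0,-0.165],"claw":0.3},
    {"travel":[-0.261,0.423,-0.5],"delta_rot":[0,0,-0.214],"claw":0.3},
    {"travel":[-0.261,0.423,-0.5],"delta_rot":[0,0,-0.214],"claw":0.3},
    {"travel":[-0.261,0.423,-0.5],"delta_rot":[0,0,-0.214],"claw":0.3}
  ]
}}

```text
clock: 46.35
position: [529.0, 129.8, 128.5]
tcp_rot: [[-0.573, 0.819, -0.001], [0.819, 0.573, 0.0], [0.001, -0.001, -1.0]]
ft_force: [-0.2, 0.2, -3.1]
gripper_width: 0.514
finger_force: 74.9
```

{"fn": "carry_out", "kwargs": {
  "moves": [
    {"travel":[-0.07,0.05,0],"delta_rot":[0,0,-0.055],"claw":0.3},
    {"travel":[-0.14,0.1,0.02],"delta_rot":[0,0,-0.11],"claw":0.3},
    {"travel":[-0.21,0.15,0.03],"delta_rot":[0,0,-0.165],"claw":0.3},
    {"travel":[-0.28,0.2,0.05],"delta_rot":[0,0,-0.22],"claw":0.3},
    {"travel":[-0.35,0.23,0.08],"delta_rot":[0,0,-0.275],"claw":0.3},
    {"travel":[-0.369,0.246,0.08],"delta_rot":[0,0,-0.285],"claw":0.3},
    {"travel":[-0.369,0.246,0.08],"delta_rot":[0,0,-0.285],"claw":0.3},
    {"travel":[-0.369,0.246,0.08],"delta_rot":[0,0,-0.285],"claw":0.3}
  ]
}}

```text
clock: 47.35
position: [632.5, 90.2, 109.3]
tcp_rot: [[-0.998, 0.064, 0.0], [0.064, 0.998, 0.0], [-0.0, 0.0, -1.0]]
ft_force: [0.8, 0.1, -2.5]
gripper_width: 0.513
finger_force: 74.8
```

Run:
```python
from h import *
st();s=manip.state();p=snap("wrist","w9");print(held(p,s,5.0));print(barend(p,s,3));chain([(633.3,89.8,110,86.3)])
```

```text
t 47.35 pos [632.5  90.2 109.3] phi 86.31 q [ 0.14  0.36 -0.    1.2   0.    0.21] w 0.513 F [ 0.8  0.1 -2.5]
('ear tip row', np.int64(164), 'tool', array([55.6, -0.4, -2. ]), 'ear mid y', array([-0.5, -0.5, -0.5, -0.3, -0.3, -0.3]), 'stripe', array([  0.7,  -0.1, -11. ]))
('bar row', np.float64(146.5), 'cols', np.int64(295), np.int64(345), 'tool', array([60.55, -0.38, 75.28]), 'minus predicted', array([-0.59, -0.06,  0.  ]))
call
  [633.3, 89.8, 110.0, 86.3] travel [-0.003, -0.001, -0.003] rot [0.0, 0.0, 0.0] rows 0.0
```

{"fn": "carry_out", "kwargs": {
  "moves": [
    {"travel":[-0.007,0,0.07],"delta_rot":[0,0,0],"claw":0.3},
    {"travel":[-0.007,0,0.14],"delta_rot":[0,0,0],"claw":0.3},
    {"travel":[-0.007,0,0.16],"delta_rot":[0,0,0],"claw":0.3},
    {"travel":[-0.007,0,0.18],"delta_rot":[0,0,0],"claw":0.3},
    {"travel":[-0.007,0,0.2],"delta_rot":[0,0,0],"claw":0.3},
    {"travel":[-0.007,0,0.22],"delta_rot":[0,0,0],"claw":0.3},
    {"travel":[-0.007,0,0.24],"delta_rot":[0,0,0],"claw":0.3},
    {"travel":[-0.007,0,0.25],"delta_rot":[0,0,0],"claw":0.3},
    {"travel":[-0.007,0,0.26],"delta_rot":[0,0,0],"claw":0.3},
    {"travel":[-0.007,0,0.27],"delta_rot":[0,0,0],"claw":0.3},
    {"travel":[-0.007,0,0.275],"delta_rot":[0,0,0],"claw":0.3},
    {"travel":[-0.007,0,0.282],"delta_rot":[0,0,0],"claw":0.3}
  ]
}}

```text
clock: 48.9
position: [634.1, 89.2, 39.1]
tcp_rot: [[-0.998, 0.063, -0.001], [0.063, 0.998, -0.0], [0.001, -0.0, -1.0]]
ft_force: [-7.5, -1.4, 14.5]
gripper_width: 0.514
finger_force: 77.2
```

{"fn": "carry_out", "kwargs": {
  "moves": [
    {"travel":[0,0,0.006],"delta_rot":[0,0,0],"claw":0.3},
    {"travel":[0,0,0.012],"delta_rot":[0,0,0],"claw":0.3},
    {"travel":[0,0,0.016],"delta_rot":[0,0,0],"claw":0.3},
    {"travel":[0,0,0.016],"delta_rot":[0,0,0],"claw":0.3}
  ]
}}

```text
clock: 49.4
position: [634.2, 89.2, 39.0]
tcp_rot: [[-0.998, 0.063, 0.002], [0.063, 0.998, -0.0], [-0.002, 0.0, -1.0]]
ft_force: [-14.0, -1.1, 28.6]
gripper_width: 0.51
finger_force: 79.2
```

{"fn": "carry_out", "kwargs": {
  "moves": [
    {"travel":[0,0,-0.016],"delta_rot":[0,0,0],"claw":0.3},
    {"travel":[0,0,-0.016],"delta_rot":[0,0,0],"claw":0.75},
    {"travel":[0,0,-0.016],"delta_rot":[0,0,0],"claw":0.75},
    {"travel":[0,0,-0.016],"delta_rot":[0,0,0],"claw":0.75},
    {"travel":[0,0,-0.2],"delta_rot":[0,0,0],"claw":0.75},
    {"travel":[-0.1,-0.1,-0.45],"delta_rot":[0,0,0],"claw":0.85},
    {"travel":[-0.15,-0.3,-0.56],"delta_rot":[0,0,0],"claw":0.85},
    {"travel":[-0.15,-0.36,-0.56],"delta_rot":[0,0,0],"claw":0.85},
    {"travel":[-0.15,-0.36,-0.56],"delta_rot":[0,0,0],"claw":0.85},
    {"travel":[-0.15,-0.36,-0.56],"delta_rot":[0,0,0],"claw":0.85}
  ]
}}

```text
clock: 50.65
position: [665.5, -1.7, 172.4]
tcp_rot: [[-0.998, 0.063, -0.003], [0.063, 0.998, 0.001], [0.003, 0.0, -1.0]]
ft_force: [-0.0, 0.1, -1.1]
gripper_width: 0.851
finger_force: 0.0
```

Run:
```python
from h import *
st();p=snap("wrist","w10");
for i in(1,2,3):seated(p,i)
cv2.imwrite("pics/w10c.png",cv2.resize(p["pixels"][50:290,120:520,::-1],(800,480),interpolation=2))
t=snap("top");print(marks(t,np.array([594,312.])))
m=hsv(t,(4,110,90),(18,255,255),(400,190,540,310));k,l,s,c=cv2.connectedComponentsWithStats(m)
print([plane(t,[c[i]],16)[0].round(0).tolist() for i in range(1,k) if s[i,4]>60])
```

```text
t 50.65 pos [665.5  -1.7 172.4] phi 86.41 q [-0.    0.4   0.19  1.36  0.    0.06] w 0.851 F [-0.   0.1 -1.1]
seat 1 stripe off [-2.8 -3.4  0. ] stripe width/pred 56 60.4
 near ear off [ 1.1 -1.   0. ] far [ 0.9 -1.6  0. ]
seat 2 stripe off [ 1.1 -0.4  0. ] stripe width/pred 56 62.1
 near ear off [ 1.8 -0.5  0. ] far [ 0.6 -0.1  0. ]
seat 3 stripe off [ 1.  -1.2  0. ] stripe width/pred 56 61.0
 near ear off [1.6 0.  0. ] far [0.4 0.7 0. ]
{'yellow': (np.float64(24.6), 8, [68.2, 31.2], np.float64(71.1)), 'blue': (np.float64(86.6), 12, [2.9, 49.2], np.float64(71.3)), 'red': (np.float64(25.9), 29, [94.3, 45.7], np.float64(89.0))}
[[541.0, -335.0, 16.0], [536.0, -430.0, 16.0], [495.0, -334.0, 16.0], [490.0, -431.0, 16.0]]
```

View pics/w10c.png

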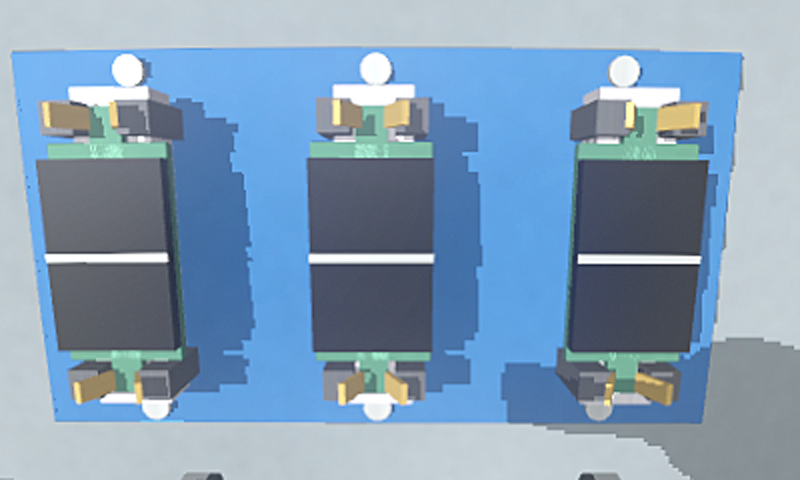

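All three pads look alike, flat and clipped (stripes at crop (107,258), (371,258) and (639,259)). The pulley still reads about −1.5°, and both worn pads are in the tray. Now the run mark.

Run:
```python
from h import *
def g(t,z,r=75): a=np.radians(t);return (594+r*np.cos(a),312+r*np.sin(a),z,t-180)
chain([(600,130,170,75)],[g(245,130),g(245,42)],[g(245,42)],[g(245-i*4,42) for i in range(1,12)],[g(201-4*i,42) for i in range(1,12)])
```

```text
call
  [600, 130, 170, 75] travel [0.295, 0.508, 0.012] rot [-0.0, -0.001, 0.064] rows 2.4 
call
  [562.3, 244.0, 130.0, 65.0] travel [0.264, 0.402, 0.16] rot [0.0, 0.0, 0.056] rows 2.0 
  [562.3, 244.0, 42.0, 65.0] travel [0.264, 0.402, 0.512] rot [0.0, 0.0, 0.056] rows 2.8 
call
  [562.3, 244.0, 42.0, 65.0] travel [0.0, 0.0, 0.0] rot [0.0, 0.0, 0.0] rows 0.0 
call
  [557.6, 246.4, 42.0, 61.0] travel [0.021, 0.001, 0.0] rot [0.0, 0.0, 0.022] rows 0.4 
  [553.2, 249.1, 42.0, 57.0] travel [0.042, 0.003, 0.0] rot [0.0, 0.0, 0.044] rows 0.7 
  [548.9, 252.1, 42.0, 53.0] travel [0.062, 0.007, 0.0] rot [0.0, 0.0, 0.067] rows 1.1 
  [544.8, 255.4, 42.0, 49.0] travel [0.083, 0.012, 0.0] rot [0.0, 0.0, 0.089] rows 1.5 
  [541.0, 259.0, 42.0, 45.0] travel [0.103, 0.018, 0.0] rot [0.0, 0.0, 0.111] rows 1.9 
  [537.4, 262.8, 42.0, 41.0] travel [0.122, 0.026, 0.0] rot [0.0, 0.0, 0.133] rows 2.2 
  [534.1, 266.9, 42.0, 37.0] travel [0.141, 0.035, 0.0] rot [0.0, 0.0, 0.156] rows 2.6 
  [531.1, 271.2, 42.0, 33.0] travel [0.159, 0.046, 0.0] rot [0.0, 0.0, 0.178] rows 3.0 
  [528.4, 275.6, 42.0, 29.0
[... 503 characters left out ...]
 [519.3, 305.5, 42.0, 5.0] travel [0.083, 0.012, 0.0] rot [0.0, 0.0, 0.089] rows 1.5 
  [519.0, 310.7, 42.0, 1.0] travel [0.103, 0.018, 0.0] rot [0.0, 0.0, 0.111] rows 1.9 
  [519.1, 315.9, 42.0, -3.0] travel [0.122, 0.026, 0.0] rot [0.0, 0.0, 0.133] rows 2.2 
  [519.6, 321.1, 42.0, -7.0] travel [0.141, 0.035, 0.0] rot [0.0, 0.0, 0.156] rows 2.6 
  [520.4, 326.3, 42.0, -11.0] travel [0.159, 0.046, 0.0] rot [0.0, 0.0, 0.178] rows 3.0 
  [521.6, 331.4, 42.0, -15.0] travel [0.176, 0.057, 0.0] rot [0.0, 0.0, 0.2] rows 3.4 
  [523.1, 336.4, 42.0, -19.0] travel [0.193, 0.07, 0.0] rot [0.0, 0.0, 0.222] rows 3.7 
  [525.0, 341.3, 42.0, -23.0] travel [0.208, 0.084, 0.0] rot [0.0, 0.0, 0.244] rows 4.1
```

{"fn": "carry_out", "kwargs": {
  "moves": [
    {"travel":[0.13,0.22,0.006],"delta_rot":[0,0,0.03],"claw":0.5},
    {"travel":[0.25,0.43,0.012],"delta_rot":[0,0,0.064],"claw":0.5},
    {"travel":[0.295,0.508,0.012],"delta_rot":[0,0,0.064],"claw":0.5},
    {"travel":[0.295,0.508,0.012],"delta_rot":[0,0,0.064],"claw":0.5}
  ]
}}

```text
clock: 51.25
position: [600.1, 130.6, 171.2]
tcp_rot: [[-0.966, 0.257, -0.0], [0.257, 0.966, -0.0], [0.0, -0.0, -1.0]]
ft_force: [0.6, -0.4, -0.7]
gripper_width: 0.499
finger_force: 0.0
```

{"fn": "carry_out", "kwargs": {
  "moves": [
    {"travel":[0.13,0.2,0.08],"delta_rot":[0,0,0.03],"claw":0.5},
    {"travel":[0.264,0.402,0.16],"delta_rot":[0,0,0.056],"claw":0.5},
    {"travel":[0.264,0.402,0.16],"delta_rot":[0,0,0.056],"claw":0.5},
    {"travel":[0.264,0.402,0.16],"delta_rot":[0,0,0.056],"claw":0.5}
  ]
}}

```text
clock: 51.75
position: [564.1, 242.4, 131.1]
tcp_rot: [[-0.905, 0.426, 0.0], [0.426, 0.905, -0.001], [-0.0, -0.001, -1.0]]
ft_force: [-0.2, 0.2, -0.2]
gripper_width: 0.498
finger_force: 0.0
```

Run:
```python
from h import *
st();p=snap("wrist");print(marks(p,np.array([594,312.])));chain([(562.3,244,42,65)])
```

```text
t 51.75 pos [564.1 242.4 131.1] phi 64.81 q [ 0.41  0.31 -0.03  1.23 -0.    0.85] w 0.498 F [-0.2  0.2 -0.2]
{'yellow': (np.float64(23.6), 99, [69.2, 30.2], np.float64(71.0)), 'blue': (np.float64(114.6), 132, [-30.7, 67.1], np.float64(71.0)), 'red': (np.float64(25.3), 335, [96.5, 45.6], np.float64(89.5))}
call
  [562.3, 244.0, 42.0, 65.0] travel [0.012, 0.004, 0.358] rot [-0.0, 0.0, -0.001] rows 1.4
```

{"fn": "carry_out", "kwargs": {
  "moves": [
    {"travel":[0.012,0.004,0.12],"delta_rot":[0,0,0],"claw":0.5},
    {"travel":[0.012,0.004,0.24],"delta_rot":[0,0,0],"claw":0.5},
    {"travel":[0.012,0.004,0.352],"delta_rot":[0,0,0],"claw":0.5},
    {"travel":[0.012,0.004,0.352],"delta_rot":[0,0,0],"claw":0.5},
    {"travel":[0.012,0.004,0.352],"delta_rot":[0,0,0],"claw":0.5},
    {"travel":[0.012,0.004,0.352],"delta_rot":[0,0,0],"claw":0},
    {"travel":[0.012,0.004,0.352],"delta_rot":[0,0,0],"claw":0},
    {"travel":[0.012,0.004,0.352],"delta_rot":[0,0,0],"claw":0},
    {"travel":[0.012,0.004,0.352],"delta_rot":[0,0,0],"claw":0},
    {"travel":[0.012,0.004,0.352],"delta_rot":[0,0,0],"claw":0},
    {"travel":[0.012,0.004,0.352],"delta_rot":[0,0,0],"claw":0}
  ],
  "grip_force": 40
}}

```text
clock: 53.18
position: [561.7, 243.9, 44.9]
tcp_rot: [[-0.904, 0.427, 0.002], [0.427, 0.904, -0.002], [-0.003, -0.001, -1.0]]
ft_force: [-0.1, -5.5, 5.8]
gripper_width: 0.127
finger_force: 38.0
```

{"fn": "carry_out", "kwargs": {
  "moves": [
    {"travel":[0.021,0.001,0],"delta_rot":[0,0,0.022],"claw":0},
    {"travel":[0.042,0.003,0],"delta_rot":[0,0,0.044],"claw":0},
    {"travel":[0.062,0.007,0],"delta_rot":[0,0,0.067],"claw":0},
    {"travel":[0.083,0.012,0],"delta_rot":[0,0,0.089],"claw":0},
    {"travel":[0.103,0.018,0],"delta_rot":[0,0,0.111],"claw":0},
    {"travel":[0.122,0.026,0],"delta_rot":[0,0,0.133],"claw":0},
    {"travel":[0.141,0.035,0],"delta_rot":[0,0,0.156],"claw":0},
    {"travel":[0.159,0.046,0],"delta_rot":[0,0,0.178],"claw":0},
    {"travel":[0.176,0.057,0],"delta_rot":[0,0,0.2],"claw":0},
    {"travel":[0.193,0.07,0],"delta_rot":[0,0,0.222],"claw":0},
    {"travel":[0.208,0.084,0],"delta_rot":[0,0,0.244],"claw":0},
    {"travel":[0.208,0.084,0],"delta_rot":[0,0,0.244],"claw":0}
  ]
}}

```text
clock: 54.68
position: [522.2, 285.0, 44.9]
tcp_rot: [[-0.355, 0.935, -0.0], [0.935, 0.355, -0.002], [-0.002, -0.001, -1.0]]
ft_force: [-6.4, -6.3, 10.0]
gripper_width: 0.126
finger_force: 42.2
```

{"fn": "carry_out", "kwargs": {
  "moves": [
    {"travel":[0.021,0.001,0],"delta_rot":[0,0,0.022],"claw":0},
    {"travel":[0.042,0.003,0],"delta_rot":[0,0,0.044],"claw":0},
    {"travel":[0.062,0.007,0],"delta_rot":[0,0,0.067],"claw":0},
    {"travel":[0.083,0.012,0],"delta_rot":[0,0,0.089],"claw":0},
    {"travel":[0.103,0.018,0],"delta_rot":[0,0,0.111],"claw":0},
    {"travel":[0.122,0.026,0],"delta_rot":[0,0,0.133],"claw":0},
    {"travel":[0.141,0.035,0],"delta_rot":[0,0,0.156],"claw":0},
    {"travel":[0.159,0.046,0],"delta_rot":[0,0,0.178],"claw":0},
    {"travel":[0.176,0.057,0],"delta_rot":[0,0,0.2],"claw":0},
    {"travel":[0.193,0.07,0],"delta_rot":[0,0,0.222],"claw":0},
    {"travel":[0.208,0.084,0],"delta_rot":[0,0,0.244],"claw":0},
    {"travel":[0.208,0.084,0],"delta_rot":[0,0,0.244],"claw":0}
  ]
}}

```text
clock: 56.18
position: [523.1, 341.8, 44.9]
tcp_rot: [[0.393, 0.919, -0.001], [0.919, -0.393, -0.001], [-0.001, -0.001, -1.0]]
ft_force: [-7.1, -4.4, 9.6]
gripper_width: 0.127
finger_force: 45.3
```

{"fn": "carry_out", "kwargs": {
  "moves": [
    {"travel":[0,0,0],"delta_rot":[0,0,0],"claw":0},
    {"travel":[0,0,0],"delta_rot":[0,0,0],"claw":0.4},
    {"travel":[0,0,0],"delta_rot":[0,0,0],"claw":0.5},
    {"travel":[0,0,0],"delta_rot":[0,0,0],"claw":0.5},
    {"travel":[0,0,0],"delta_rot":[0,0,0],"claw":0.5},
    {"travel":[0,0,-0.3],"delta_rot":[0,0,0],"claw":0.5},
    {"travel":[0,0,-0.7],"delta_rot":[0,0,0],"claw":0.5},
    {"travel":[0,0,-0.7],"delta_rot":[0,0,0],"claw":0.5},
    {"travel":[0,0,-0.7],"delta_rot":[0,0,0],"claw":0.5},
    {"travel":[0,0,-0.7],"delta_rot":[0,0,0],"claw":0.5}
  ]
}}

```text
clock: 57.42
position: [524.2, 342.4, 217.7]
tcp_rot: [[0.392, 0.92, -0.0], [0.92, -0.392, -0.0], [-0.0, -0.0, -1.0]]
ft_force: [0.3, -0.2, -0.5]
gripper_width: 0.502
finger_force: 0.0
```

Run:
```python
from h import *
st();p=snap("wrist","w11");print(marks(p,np.array([594,312.])))
t=snap("top","top9");print(marks(t,np.array([594,312.])))
```

```text
t 57.42 pos [524.2 342.4 217.7] phi -23.06 q [0.58 0.32 0.18 1.43 0.   2.55] w 0.502 F [ 0.3 -0.2 -0.5]
{'yellow': (np.float64(-65.6), 58, [31.1, -68.7], np.float64(71.1)), 'blue': (np.float64(25.9), 63, [67.3, 32.8], np.float64(71.2)), 'red': (np.float64(25.7), 319, [96.3, 46.2], np.float64(89.7))}
{'yellow': (np.float64(-66.7), 7, [29.9, -69.5], np.float64(71.7)), 'blue': (np.float64(19.8), 14, [71.2, 25.6], np.float64(72.2)), 'red': (np.float64(25.9), 29, [94.3, 45.7], np.float64(89.0))}
```

View pics/w11.png

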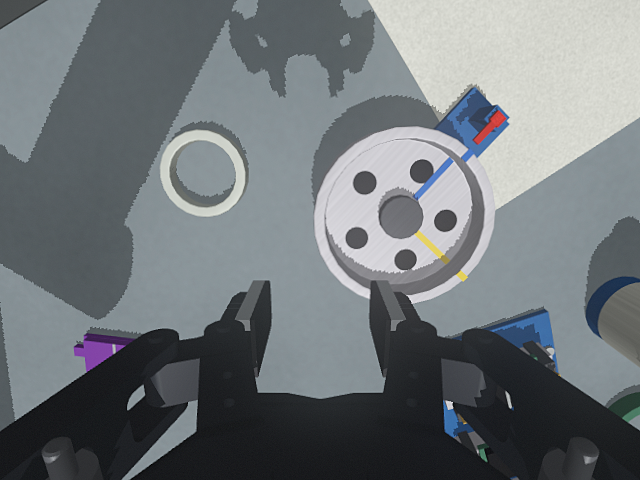

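View pics/top9.png

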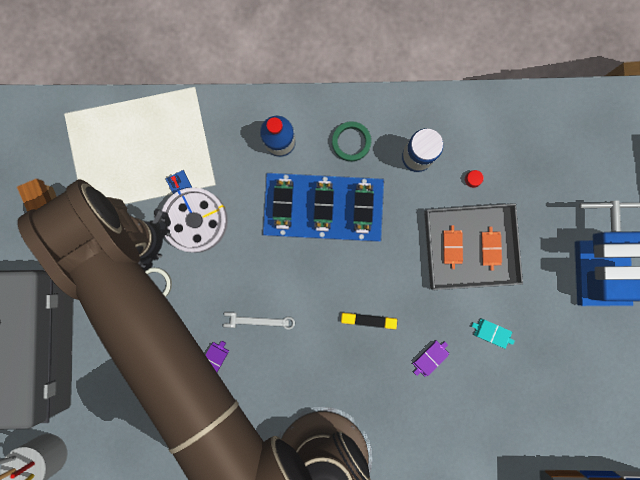

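The blue mark (474,150) lines up with the red pointer (490,127), off by 0.2°. Three new pads sit in the carriers at (283,203), (323,203) and (363,206), and two worn pads lie in the tray at (453,247) and (491,248). The tins, tapes and tools look undisturbed, and the robot is clear, so I'm handing in.

```bash
python3 -c "
from plant import manip
print(manip.sign_off())"
```

```text
the job is handed in; nothing more can be done
None
```

I handed the job in at about 57 s, but the sign-off gave no verdict: all three new pads are clipped flat in the carriers, both worn pads are in the tray, the blue run mark is within 0.2° of the pointer, and the tins, tapes and tools look undisturbed in the last overhead picture.

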